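Wet glazed tiles to their drying stands

TASK

The two glaze pots are standing on each other's pads: first put the blue pot and the orange pot each squarely on the pad of its own colour, so that the next coat comes from the right pot. Then carry every freshly glazed tile from the plain work rack to a free lane of the drying stand of its own colour, balanced level on the blade of the lifter (the glaze is wet, so never touch a tile with the gripper, tip it or drop it), and set it down gently in the middle of the rails. Finally lay the lifter back along the middle of its rubber mat; leave the tile already drying on the orange stand, the cup, bowl, sponge and tape roll alone.

Things in the scene. Friction and masses are not known exactly. Their poses are not given: they have to be found in the camera images.
- blue_tile_a: a wet square tile with blue glaze, 80 x 80 x 8 mm, 100 g; origin at the centre of its underside, z up through the glazed face, edges along x and y. It starts on one lane of the work rack. None if absent; two or three of the tiles blue_tile_a, blue_tile_b and orange_tile are there
- blue_tile_b: a second wet tile with blue glaze, the same as blue_tile_a, 80 x 80 x 8 mm, 100 g; origin at the centre of its underside, z up through the glazed face, edges along x and y; None if absent
- orange_tile: the wet tile with orange glaze, 80 x 80 x 8 mm, 100 g; origin at the centre of its underside, z up through the glazed face, edges along x and y; None if absent
- parked_left: an orange tile already drying on the left lane of the orange stand, 80 x 80 x 8 mm, 100 g; origin at the centre of its underside, z up through the glazed face, edges along x and y; to be left alone. Exactly one of parked_left and parked_right is there, the other is None, and its lane is free
- parked_right: an orange tile already drying on the right lane of the orange stand, 80 x 80 x 8 mm, 100 g; origin at the centre of its underside, z up through the glazed face, edges along x and y; to be left alone; None if absent
- work_rack: fixed plain wooden rack where the wet tiles start, one to a lane; x runs along its lanes away from the robot, y left, origin on the bench under the middle lane's centre. Lanes like the drying stands', middles at y = -100, 0, +100 mm, rail tops 27 mm up, back stop 45 mm high at x = +50 to +58 mm, board 290 mm wide. A tile lies up to 6 mm off centre, turned up to 0.06 rad; a lane may be empty
- blue_stand: fixed plywood drying stand; x runs along its lanes away from the robot, y left, origin on the bench midway between the lanes. Base board 5 mm thick, 190 mm wide, x = -55 to +147 mm. Two lanes, middles at y = -50 and +50 mm, rails x = -50 to +50 mm, tops 27 mm up. Back stop 45 mm high at x = +50 to +58 mm; behind it the flat pot pad, 80 mm across, at x = +90 mm. Stop, pad and front edge are blue
- orange_stand: fixed plywood drying stand; x runs along its lanes away from the robot, y left, origin on the bench midway between the lanes. Base board 5 mm thick, 190 mm wide, x = -55 to +147 mm. Two lanes, middles at y = -50 and +50 mm, rails x = -50 to +50 mm, tops 27 mm up. Back stop 45 mm high at x = +50 to +58 mm; behind it the flat pot pad, 80 mm across, at x = +90 mm. Stop, pad and front edge are orange
- blue_lane_left (a point): left (+y) lane of the blue stand: lane middle at rail-top height (27 mm above the bench); a well laid tile has its origin here. Each lane, open at the stand's -x end: two rails along x, 100 mm long, 14 mm wide, 22 mm tall on the base board, 56 mm clear between (the 40 mm blade fits between them, under the tile)
- blue_lane_right (a point): right (-y) lane of the blue stand: lane middle at rail-top height (27 mm above the bench); a well laid tile has its origin here. Each lane, open at the stand's -x end: two rails along x, 100 mm long, 14 mm wide, 22 mm tall on the base board, 56 mm clear between (the 40 mm blade fits between them, under the tile)
- orange_lane_left (a point): left (+y) lane of the orange stand: lane middle at rail-top height (27 mm above the bench); a well laid tile has its origin here. Each lane, open at the stand's -x end: two rails along x, 100 mm long, 14 mm wide, 22 mm tall on the base board, 56 mm clear between (the 40 mm blade fits between them, under the tile)
- orange_lane_right (a point): right (-y) lane of the orange stand: lane middle at rail-top height (27 mm above the bench); a well laid tile has its origin here. Each lane, open at the stand's -x end: two rails along x, 100 mm long, 14 mm wide, 22 mm tall on the base board, 56 mm clear between (the 40 mm blade fits between them, under the tile)
- blue_pad (a point): centre of the blue pot pad at its top face, 5 mm above the bench; the blue pot belongs here
- orange_pad (a point): centre of the orange pot pad at its top face, 5 mm above the bench; the orange pot belongs here
- blue_pot: the closed white pot with blue band and lid: an upright cylinder 56 mm across, 70 mm tall, 0.2 to 0.4 kg, its weight low down; origin at the centre of its underside. It starts on the orange pad
- orange_pot: the closed white pot with orange band and lid, the same size; origin at the centre of its underside. It starts on the blue pad
- lifter: tile lifter like a small trowel, 0.29 kg. Flat steel blade 220 mm along x (tip at +110 mm) x 40 x 3 mm; origin mid-blade on its underside, z up. Wooden handle above: 24 mm wide (y), z = 45 to 67 mm, x = -100 to +5 mm, on a 10 x 40 mm web at x = -45 mm. Grip it from above at about x = -25 mm (balance), closing along y. A tile rides in front, centre best over x = +68 mm. Starts flat on its mat
- lifter_mat: the fixed black rubber mat of the lifter, 260 x 80 x 2 mm, long side along x, origin at the centre of its underside
- clear_patch (a point): a point on the bare bench with nothing within 80 mm of it when the run starts, free to stand a pot on for the time being
- water_cup: a loose white cup, 68 mm across, 75 mm tall, between the work rack and the stands; leave alone; origin at the centre of its underside
- bowl: a loose blue bowl, 110 mm across, 45 mm tall, to the right; leave alone; origin at the centre of its underside
- sponge: a loose yellow sponge, 110 x 70 x 32 mm, to the left; leave alone; origin at the centre of its underside
- tape_roll: a loose roll of tape, 84 mm across, 24 mm tall, behind the inner end of the work rack; leave alone; origin at the centre of its underside
There are look-alikes about, which are no part of the job. There is more than one size of the lifter; the one meant has the size given above. What is shaped like the blue_pot but green is not meant.

How it is judged:
On the way, in this order (a step that is already met when the one before it is completed fails the run):
1. both pots stand released on the pads of their own colour (horizontal distance between blue_pot and blue_pad below 0.016 m and angle between each of blue_pot, orange_pot's own z axis and vertical below 0.1 rad and height (world z) of each of blue_pot, orange_pot below 0.012 m and contact force between the fingers and blue_pot below 0.1 N and horizontal distance between orange_pot and orange_pad below 0.016 m and contact force between the fingers and orange_pot below 0.1 N), for 0.2 s.
2. every wet tile lies on a lane of the drying stand of its own colour, the blade withdrawn ((horizontal distance between blue_tile_a and blue_lane_left below 0.018 m or horizontal distance between blue_tile_a and blue_lane_right below 0.018 m) and angle between each of blue_tile_a, blue_tile_b, orange_tile's own z axis and vertical below 0.06 rad and height (world z) of blue_tile_a between 0.023 and 0.032 m and linear speed of each of blue_tile_a, blue_tile_b, orange_tile below 0.02 m/s and contact force between each of blue_tile_a, blue_tile_b, orange_tile and lifter below 0.05 N and (horizontal distance between blue_tile_b and blue_lane_left below 0.018 m or horizontal distance between blue_tile_b and blue_lane_right below 0.018 m) and height (world z) of blue_tile_b between 0.023 and 0.032 m and (horizontal distance between orange_tile and orange_lane_left below 0.018 m or horizontal distance between orange_tile and orange_lane_right below 0.018 m) and height (world z) of orange_tile between 0.023 and 0.032 m), for 0.3 s.
At the end, for the whole second after the job is handed in: each pot upright within 16 mm of its pad's centre; every wet tile flat on the rails of its own colour's stand, within 18 mm of a lane's middle; the lifter flat on its mat, its middle within 30 mm of the mat's and 0.26 rad of its long side; all released and at rest (all of step 1 and all of step 2 and horizontal distance between lifter and lifter_mat below 0.03 m and angle between the x axis of lifter and the x axis of lifter_mat, either way round below 0.26 rad and angle between lifter's own z axis and vertical below 0.08 rad and height (world z) of lifter below 0.01 m and linear speed of lifter below 0.02 m/s); the robot touches nothing.
It fails at once if a wet tile is touched by the gripper or arm (contact force between any of the fingers, the arm and blue_tile_a above 0.2 N or contact force between any of the fingers, the arm and blue_tile_b above 0.2 N or contact force between any of the fingers, the arm and orange_tile above 0.2 N).
It fails at once if a wet tile is tipped more than 17 degrees (0.3 rad) or falls off the rails or the blade (angle between any of blue_tile_a, blue_tile_b, orange_tile's own z axis and vertical above 0.3 rad or height (world z) of any of blue_tile_a, blue_tile_b, orange_tile below 0.018 m).
It fails at once if a wet tile is dropped or banged on a stand (more than 12 N) (contact force between any of blue_tile_a, blue_tile_b, orange_tile and blue_stand above 12 N or contact force between any of blue_tile_a, blue_tile_b, orange_tile and orange_stand above 12 N).
It fails at once if the tile already drying is shifted by more than 15 mm (distance of any of parked_left, parked_right from where it was at the start of the episode above 0.015 m).
It fails at once if the cup, bowl, sponge or tape roll is shifted by more than 30 mm (distance of any of water_cup, bowl, sponge, tape_roll from where it was at the start of the episode above 0.03 m).
Of blue_tile_a, blue_tile_b, orange_tile only 2 to 3 are there at a start; the rules pass over those that are not, and their reading is None.
Of parked_left, parked_right only 1 to 1 are there at a start; the rules pass over those that are not, and their reading is None.
At some moment in a run one of blue_pot, orange_pot, lifter may be knocked a few centimetres aside while the robot is not near it.
It also fails if it takes over 210 s, if anything falls off the work surface, if the arm or the gripper's body presses on something with over 40 N, if the wrist force passes 120 N, or if a joint passes its speed limit or range.

ROBOT

A 6-joint arm with a two-finger parallel gripper is mounted at the origin on the work surface. World frame = base frame: x ahead of the robot, y to its left, z up, the work surface at z = 0. Lengths are in m, angles in rad, forces in N, time in s.
With the tool pointing down it reaches from about 0.25 to 0.775 m from the base axis. Payload 4 kg.
Tool frame: the origin (TCP) lies midway between the tips of the shut fingers; the grasp point (between the pads) lies 19 mm behind it; z points along the fingers, x is the direction in which the jaws open and shut, and the axes are right-handed (so a half turn about z gives the same grasp; the last joint's range is limited). The gripper opens to 94 mm and grips with 3 to 60 N. Pads are 16 mm wide; open, the fingers measure 119 mm over their backs; the gripper's body (75 mm by 177 mm) begins 78 mm behind the grasp point.
Start: joints at [1.067, 0.087, 1.371, -0, 1.684, -0.103], TCP at [0.215, 0.506, 0.206] pointing down, gripper open.
Joint ranges: [-3.1, 3.1], [-0.76, 2.03], [0.27, 2.55], [-1.08, 4.22], [0.17, 2.65], [-2.57, 2.57]. Speed limits (rad/s): [2.79, 2.79, 3.14, 3.14, 3.14, 3.14].

INTERFACE

Orientations are given as [roll, pitch, yaw] about the fixed x, y, z axes, in that order (R = Rz(yaw) Ry(pitch) Rx(roll)).
In Python, from bench import * gives the robot as it stands.
- The arm moves only by the tool send_rows, never from a script. Its argument "rows" is one flat list of numbers, 7 for each row, row after row: the shift along the world's x, y, z in mm, then the turn, a rotation vector about the world's x, y, z in degrees, then the opening, from 0 (shut) to 1 (fully open). A call has exactly 8 rows; each row shifts and turns the commanded pose from where the row before left it; what a row does not reach is not made up. A row lasts 1/8 s, in which the tool goes at most 62.5 mm and 10.7 degrees, less where a joint would pass 70% of its speed; a pose out of reach is approached as far as the arm can. A call is refused whole if a number of a shift passes 62.5 or a number of a turn 10.7, either way. A call with a gripper value outside its range is refused whole. The fingers move at their own pace and stop on an object; the grip force is fixed at half the most. Time passes only in rows, so rows that do not move let the fingers close, or fill a call up. It gives the time, the measured TCP pose, the force and the opening at its end, in the units of the state.
- get_obs(): the state, without advancing time (a new reading comes with each control period).
- snapshot(name): name is "scene" or "top"; returns a dict with "color" (400x640x3 uint8, red, green, blue), "intrinsics" (3x3 intrinsics, pixels), "distortion" ([k1, k2, p1, p2, k3] as OpenCV has them; the pictures are not rectified), "rvec" (rotation vector, rad) and "tvec" (3), from world to camera coordinates, as OpenCV has them. Camera axes: x right, y down, z forward; pixel columns grow to the right and rows downward; lengths in m; the calibration is good to about 2 mm. A picture is of the moment at which its call begins. There is no depth.
- close_job(): hands the job in, once; it reports no verdict.
The state is a dict: "time": time; "joint_positions": joint angles; "qvel": joint speeds; "joint_torque": joint torques, N m; "tool_pos": TCP position; "ee_rot": TCP orientation; "wrist_force": force on the tool from outside, world axes, zero at the start; "wrist_torque": the same for the moment, N m; "width": finger opening in m.
Only numpy, scipy, OpenCV 4.12 (cv2) and the standard library are available. Lean on these libraries where they do the work, as an engineer would, in place of code of your own. Each camera call takes 0.05 s, during which the arm holds its last target.

## Working session

There is one attempt and no reset: what is moved stays moved. The work goes in short steps, Python scripts to look and compute and a tool call to move; the robot and the scene stay as the last step left them, time stands still between calls to the robot, and variables do not carry over. Pictures are saved under pics/ and viewed, and the job is handed in when it is done.

Besides the shell and the picture viewer there is one more tool, called after "Emit:" as name(argument=value, ...) on one line, values as JSON. send_rows: Moves the arm, as the interface text tells. Its arguments: {"type":"object","properties":{"rows":{"type":"array","items":{"type":"number"}}},"required":["rows"]}

```bash
ls; mkdir -p pics; python3 - <<'E'
from bench import *
import cv2,numpy as np
o=get_obs()
for k,v in o.items(): print(k,v)
for n in("scene","top"):
    s=snapshot(n); cv2.imwrite(f"pics/{n}0.png",s["color"][:,:,::-1])
    print(n,s["intrinsics"],s["distortion"],s["rvec"],s["tvec"])
    R=cv2.Rodrigues(np.array(s["rvec"],float))[0]; print(-R.T@np.array(s["tvec"]).ravel())
E
```

```text
pics
time 0.0
joint_positions [ 1.06691650e+00  8.79585902e-02  1.37220924e+00  1.93555251e-05
  1.68358639e+00 -1.03076734e-01]
qvel [ 0.00173885 -0.00091115 -0.000677    0.00053588 -0.00107873 -0.00087729]
joint_torque [-1.34296282e-03 -3.40178955e+01 -3.02425218e+01  7.17181549e-02
  3.27824091e-02 -1.61909911e-04]
tool_pos [0.21431603 0.505951   0.20432505]
ee_rot [-3.14135111e+00  2.14810769e-03  1.16999565e+00]
wrist_force [0.40356608 0.00954022 0.63646175]
wrist_torque [-0.06628707  0.00644256 -0.02485441]
width 0.09407499246013407
scene [[436.03298271   0.         318.94747476]
 [  0.         436.03298271 202.35430956]
 [  0.           0.           1.        ]] [-0.09294344  0.          0.          0.          0.        ] [ 0.91071292  2.36278983 -1.19289104] [ 0.35597312 -0.15404762  1.85931072]
[1.3499047  0.92298471 0.96609544]
top [[494.88690295   0.         310.86431553]
 [  0.         494.88690295 197.30398572]
 [  0.           0.           1.        ]] [0.04368047 0.         0.         0.         0.        ] [ 2.14974275 -2.21072979  0.05762683] [0.04204149 0.46688199 1.42684241]
[0.3709623  0.00985696 1.45530593]
```

View pics/scene0.png

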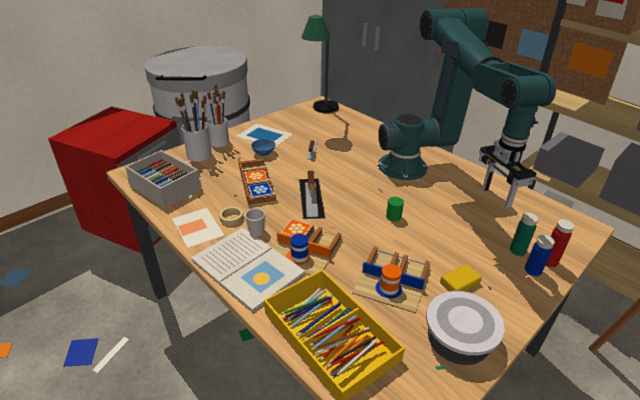

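View pics/top0.png

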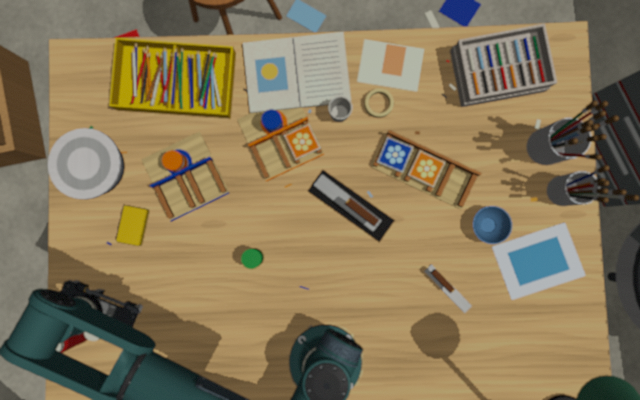

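```bash
cat > h.py <<'E'
from bench import *
import cv2,numpy as np
def cam(s):
    R=cv2.Rodrigues(np.array(s["rvec"],float))[0]; t=np.array(s["tvec"],float).ravel()
    return np.array(s["intrinsics"],float),np.array(s["distortion"],float),R,t
def cast(s,px,z):
    K,D,R,t=cam(s)
    px=np.array(px,float).reshape(-1,1,2)
    n=cv2.undistortPoints(px,K,D)[:,0]
    d=np.c_[n,np.ones(len(n))]@R
    c=-R.T@t
    k=(z-c[2])/d[:,2]
    return c+d*k[:,None]
def proj(s,P):
    K,D,R,t=cam(s)
    return cv2.projectPoints(np.array(P,float).reshape(-1,3),np.array(s["rvec"],float),np.array(s["tvec"],float),K,D)[0][:,0]
def flat(s,z,x0,x1,y0,y1,mm=1.0):
    "rectified view of plane z: up=+x,left=+y"
    h=int((x1-x0)*1000/mm);w=int((y1-y0)*1000/mm)
    r,c=np.mgrid[0:h,0:w]
    X=x1-(r+.5)*mm/1000;Y=y1-(c+.5)*mm/1000
    p=proj(s,np.c_[X.ravel(),Y.ravel(),np.full(X.size,z)]).astype(np.float32)
    return cv2.remap(s["color"],p[:,0].reshape(h,w),p[:,1].reshape(h,w),cv2.INTER_CUBIC)
def comps(mask,amin=20):
    n,l,st,c=cv2.connectedComponentsWithStats(mask.astype(np.uint8))
    return [(np.argwhere(l==i)[:,::-1],c[i],st[i,4]) for i in range(1,n) if st[i,4]>=amin]
def hsv(s): return cv2.cvtColor(s["color"],cv2.COLOR_RGB2HSV)
def save(n,img,f=1):
    img=cv2.resize(img,None,fx=f,fy=f,interpolation=cv2.INTER_CUBIC); cv2.imwrite(f"pics/{n}.png",np.ascontiguousarray(img[:,:,::-1]))
E
python3 - <<'E'
from h import *
s=snapshot("top")
save("a1",s["color"][100:260,130:490],2.2)
q=snapshot("scene")
save("a2",q["color"][150:320,220:440],3.4)
H=hsv(s)
for n,lo,hi in(("blue",(105,120,50),(125,255,255)),("orange",(4,150,120),(16,255,255)),("green",(45,120,40),(85,255,255)),("black",(0,0,0),(179,255,40))):
    m=cv2.inRange(H,lo,hi)
    for p,c,a in comps(m,30):
        if 100<c[1]<270: 
            r=cv2.minAreaRect(p.astype(np.float32)); print(n,c.round(1),a,[np.round(v,1) for v in r], cast(s,c,0.03).round(3))
E
```

```text
blue [271.1 119.8] 301 [array([271.3, 119.6]), array([19.2, 17.9]), np.float64(63.4)] [[0.697 0.138 0.03 ]]
blue [394.8 154.4] 292 [array([394.8, 154.2]), array([23.8, 23.4]), np.float64(22.4)] [[ 0.584 -0.217  0.03 ]]
blue [181.5 168.6] 278 [array([176.3, 163.6]), array([22.8, 65.3]), np.float64(63.4)] [[0.561 0.402 0.03 ]]
blue [503.4 230.6] 78 [array([503.5, 230.3]), array([ 9.8, 20.5]), np.float64(32.9)] [[ 0.357 -0.515  0.03 ]]
orange [274.4 140.4] 556 [array([279.3, 140.9]), array([45.7, 72.2]), np.float64(39.8)] [[0.636 0.13  0.03 ]]
orange [301.9 141.2] 302 [array([301.8, 141.1]), array([24.1, 23.7]), np.float64(63.4)] [[0.631 0.05  0.03 ]]
orange [434.1 152.4] 156 [array([434.1, 152.3]), array([99.7,  1.8]), np.float64(25.2)] [[ 0.587 -0.33   0.03 ]]
orange [171.6 160. ] 342 [array([171.7, 160.1]), array([20.9, 19.3]), np.float64(18.4)] [[0.587 0.43  0.03 ]]
orange [425.7 166.9] 195 [array([426.2, 168.1]), array([24.6, 24.1]), np.float64(26.6)] [[ 0.545 -0.304  0.03 ]]
orange [292.9 167.9] 82 [array([294.1, 167.2]), array([ 1.8, 61.7]), np.float64(64.9)] [[0.554 0.079 0.03 ]
[... 1177 characters left out ...]
float64(58.0)] [[ 0.63  -0.695  0.03 ]]
black [618.1 173.5] 771 [array([612.1, 170.4]), array([82.8, 26.4]), np.float64(53.3)] [[ 0.51 -0.84  0.03]]
black [355.8 210.2] 756 [array([350.7, 205.3]), array([85.3, 24. ]), np.float64(35.4)] [[ 0.426 -0.099  0.03 ]]
black [599.9 185.6] 58 [array([599.9, 185.6]), array([15.3,  7.8]), np.float64(78.7)] [[ 0.477 -0.788  0.03 ]]
black [580.4 194.3] 106 [array([580.5, 195. ]), array([23.,  8.]), np.float64(0.0)] [[ 0.454 -0.734  0.03 ]]
black [613.5 202.1] 70 [array([612.4, 201.7]), array([ 5.8, 15.2]), np.float64(85.2)] [[ 0.429 -0.822  0.03 ]]
black [636.5 233.6] 60 [array([635.5, 233. ]), array([14.,  7.]), np.float64(90.0)] [[ 0.34  -0.878  0.03 ]]
```

View pics/a1.png

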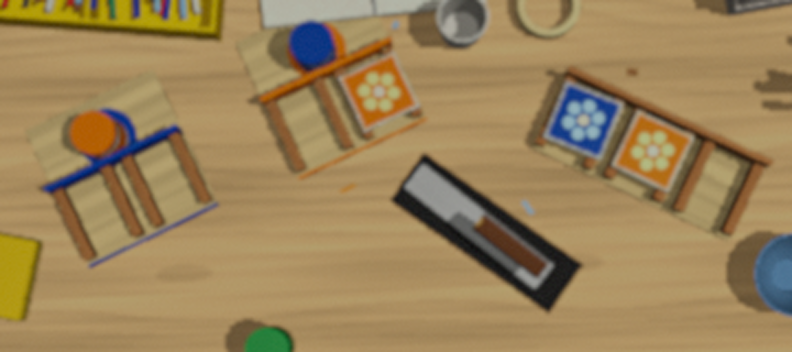

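View pics/a2.png

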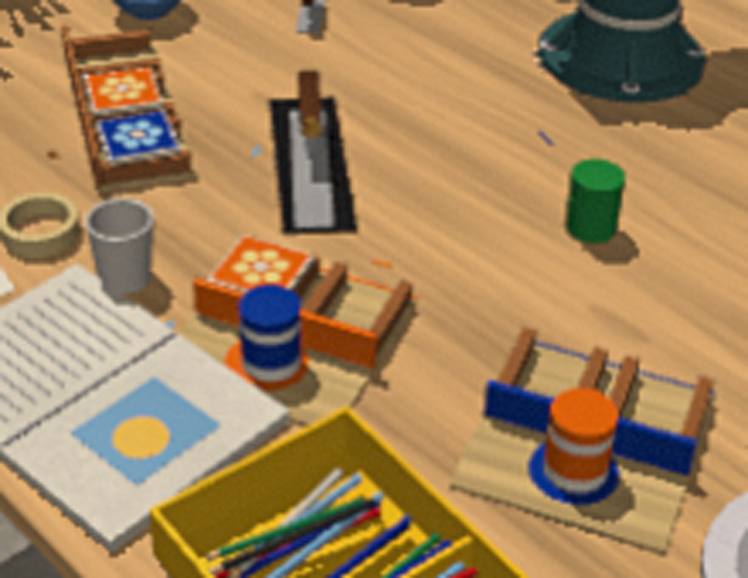

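```bash
cat >> h.py <<'E'
def fr(o,yaw):
    c,s_=np.cos(yaw),np.sin(yaw); R=np.array([[c,-s_],[s_,c]])
    return lambda P: np.c_[np.array(P,float)[:,:2]@R.T+np.array(o), np.array(P,float)[:,2]]
def box(f,x0,x1,y0,y1,z): return f([[x0,y0,z],[x1,y0,z],[x1,y1,z],[x0,y1,z]])
def poly(img,s,P,col,off,f):
    p=(proj(s,P)+.5-np.array(off))*f-.5
    cv2.polylines(img,[np.round(p*8).astype(int)],True,col,1,cv2.LINE_AA,3)
E
cat > fit.py <<'E'
from h import *
B=fr((.5015,.379),.432); W=fr((.537,-.300),-.476)
if __name__=="__main__":
    s=snapshot("top")
    H=hsv(s)
    # orange stand: brown rails
    m=cv2.inRange(H,(4,110,60),(16,255,190))
    for p,c,a in comps(m,40):
        if 125<c[1]<215 and 140<c[0]<490: print(c.round(1),a,cast(s,c,.027).round(4)[0,:2],[np.round(v,1) for v in cv2.minAreaRect(p.astype(np.float32))])
    for x,y in ((220,150),(260,150),(150,195),(440,180)): print(H[y,x])
    for px in ((271,154),(269,150),(280,165),(308,130)): print(px,H[px[1],px[0]])
E
python3 fit.py
```

```text
[283.1 140.5] 1130 [0.6353 0.1052] [array([281.6, 139.3]), array([54.1, 66.5]), np.float64(61.9)]
[443.7 167.5] 810 [ 0.5423 -0.3565] [array([426.4, 167.9]), array([102.,  39.]), np.float64(25.6)]
[172.8 160.3] 401 [0.5863 0.4275] [array([173.5, 160. ]), array([20., 25.]), np.float64(90.0)]
[426.  166.8] 257 [ 0.546 -0.306] [array([426.3, 168. ]), array([25.7, 25.7]), np.float64(25.3)]
[294.2 167.4] 105 [0.5556 0.0748] [array([294.4, 167.3]), array([ 2.2, 63.1]), np.float64(65.1)]
[216.  175.8] 170 [0.5377 0.3027] [array([215.9, 175.8]), array([33.5,  5.4]), np.float64(65.0)]
[194.4 186.3] 172 [0.5088 0.3658] [array([194.3, 186.6]), array([33.5,  5.4]), np.float64(63.4)]
[185.1 190.9] 182 [0.496  0.3928] [array([185., 191.]), array([34. ,  5.6]), np.float64(64.7)]
[162.9 201.2] 198 [0.468  0.4572] [array([163.2, 201.4]), array([34.1,  7.1]), np.float64(61.8)]
[361.4 211.5] 239 [ 0.4219 -0.1156] [array([361.5, 211.6]), array([35. ,  6.9]), np.float64(37.9)]
[ 19 111 175]
[ 21 102 163]
[ 18 111 170]
[ 20 116  97]
(271, 154) [ 21 100 165]
(269, 150) [ 21  96 178]
(280, 165) [ 21  99 175]
(308, 130) [ 15 234 180]
```

```bash
python3 - <<'E'
from h import *
s=snapshot("top");H=hsv(s)
for px in ((259,162),(281,151),(194,186),(163,201),(272,143),(290,137)): print(px,H[px[1],px[0]])
m=cv2.inRange(H,(4,110,60),(18,200,150))
for p,c,a in comps(m,40):
    if 125<c[1]<215 and 240<c[0]<490: print(c.round(1),a,cast(s,c,.027).round(4)[0,:2],[np.round(v,1) for v in cv2.minAreaRect(p.astype(np.float32))])
# blue lines
mb=cv2.inRange(H,(100,60,40),(130,255,255))
for p,c,a in comps(mb,20):
    if 125<c[1]<235 and c[0]<240:print("bl",c.round(1),a,cast(s,c,.045).round(4)[0,:2],[np.round(v,1) for v in cv2.minAreaRect(p.astype(np.float32))], cast(s,c,.004).round(4)[0,:2])
print(cast(s,[[294.3,167.35]],.004))
E
```

```text
(259, 162) [ 14 160 134]
(281, 151) [ 14 162 137]
(194, 186) [ 14 161 138]
(163, 201) [ 14 163 136]
(272, 143) [ 21 108 130]
(290, 137) [ 16 248 178]
[269.2 152.5] 595 [0.6014 0.1465] [array([281.9, 150.3]), array([40.2, 70.6]), np.float64(68.8)]
[429.5 164. ] 981 [ 0.5537 -0.3164] [array([422.5, 166.5]), array([110.2,  41.8]), np.float64(24.0)]
[331.8 186. ] 143 [ 0.4981 -0.0328] [array([336.7, 195.3]), array([56.3, 28.2]), np.float64(34.7)]
[360.9 211.2] 245 [ 0.423  -0.1144] [array([361.1, 211.3]), array([35.3,  7. ]), np.float64(37.9)]
bl [181.3 168.5] 345 [0.5594 0.398 ] [array([175.8, 163.6]), array([23.3, 66.2]), np.float64(63.4)] [0.5649 0.4093]
[[0.55866942 0.07558125 0.004     ]]
```

```bash
python3 - <<'E'
from h import *
s=snapshot("top");H=hsv(s)
m=cv2.inRange(H,(11,140,115),(15,180,155))
for p,c,a in comps(m,25):
    if 125<c[1]<225 and 140<c[0]<490: print(c.round(1),a,cast(s,c,.027).round(4)[0,:2],[np.round(v,1) for v in cv2.minAreaRect(p.astype(np.float32))])
E
```

```text
[434.  152.2] 190 [ 0.5876 -0.3305] [array([434.3, 152.4]), array([100.2,   2.2]), np.float64(24.9)]
[280.6 150.4] 126 [0.6066 0.1132] [array([280.6, 151.1]), array([34. ,  5.2]), np.float64(68.2)]
[259.  160.9] 136 [0.5774 0.1767] [array([259. , 161.2]), array([33.5,  4.5]), np.float64(66.4)]
[216.  175.8] 146 [0.5376 0.3026] [array([215.9, 175.8]), array([32.6,  4.5]), np.float64(63.4)]
[445.  179.7] 121 [ 0.5069 -0.3585] [array([444.9, 179.7]), array([ 4. , 33.5]), np.float64(26.6)]
[194.4 186.6] 145 [0.5078 0.3658] [array([194.4, 186.8]), array([33.1,  4.5]), np.float64(63.4)]
[467.7 189.8] 130 [ 0.4759 -0.4216] [array([467.6, 190.1]), array([ 4.1, 33.5]), np.float64(25.2)]
[184.9 190.9] 148 [0.4962 0.3932] [array([185.2, 190.9]), array([33.1,  4.9]), np.float64(63.4)]
[162.9 201.7] 149 [0.4665 0.4571] [array([163.2, 201.9]), array([33.1,  4.9]), np.float64(63.4)]
```

```bash
cat > ov.py <<'E'
from h import *
B=((.502,.3797),.431); O=((.6129,.0995),.431); W=((.5372,-.3010),-.4566)
if __name__=="__main__":
    s=snapshot("top");H=hsv(s)
    m=cv2.inRange(H,(11,140,115),(15,180,155))
    p=[p for p,c,a in comps(m,150) if abs(c[0]-434)<3][0]
    P=cast(s,p,.045); v=cv2.fitLine(P[:,:2].astype(np.float32),cv2.DIST_HUBER,0,.001,.001).ravel(); print("rackstop",v, np.arctan2(-v[0],v[1]), P.mean(0))
    off=(130,100);f=5
    img=cv2.resize(s["color"],None,fx=f,fy=f,interpolation=cv2.INTER_CUBIC)
    for T,n,ys in ((B,"B",(-85,-15,15,85)),(O,"O",(-85,-15,15,85)),(W,"W",(-135,-65,-35,35,65,135))):
        F=fr(*T)
        for y in ys: poly(img,s,box(F,-.05,.05,(y-7)/1e3,(y+7)/1e3,.027),(0,255,0),(0,0),f)
        w=.145 if n=="W" else .095
        poly(img,s,box(F,.05,.058,-w,w,.045),(255,255,0),(0,0),f)
        poly(img,s,box(F,-.055,.147 if n!="W" else .058,-w,w,.005),(255,0,255),(0,0),f)
    save("ovB",img[130*f:225*f,140*f:235*f]);save("ovO",img[100*f:190*f,230*f:330*f]);save("ovW",img[120*f:215*f,365*f:490*f])
E
python3 ov.py
```

```text
rackstop [ 0.46047267  0.88767385  0.5855127  -0.3249854 ] -0.47852767 [ 0.58551272 -0.3249854   0.045     ]
```

View pics/ovB.png

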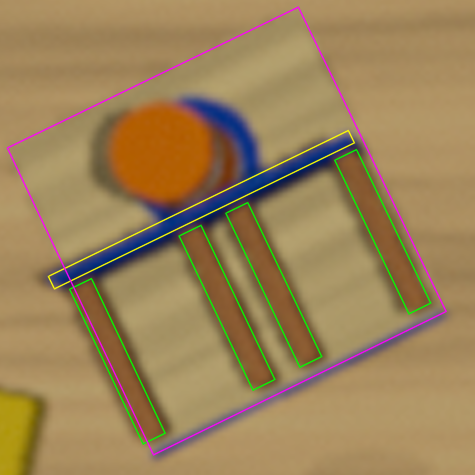

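View pics/ovO.png

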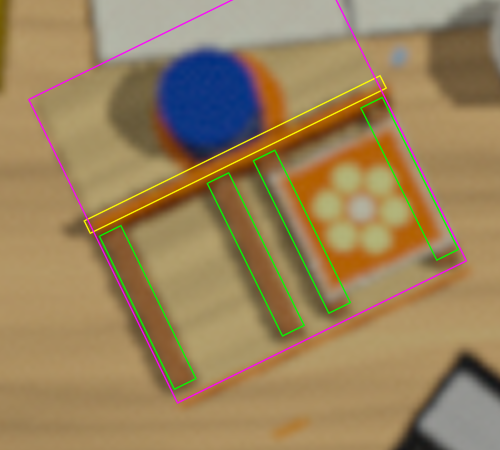

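View pics/ovW.png

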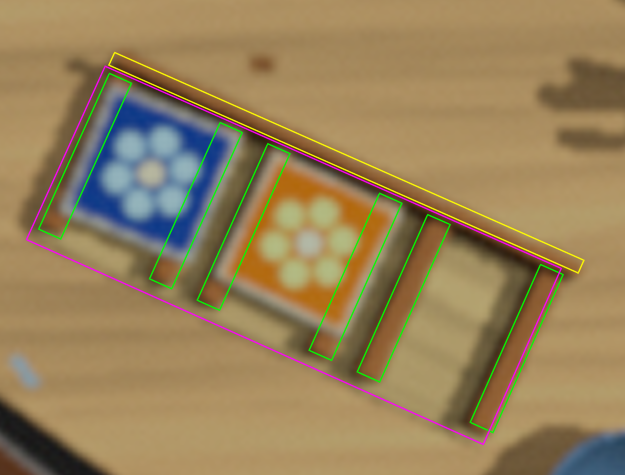

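```bash
cat > ov2.py <<'E'
from h import *
from ov import B,O,W
s=snapshot("scene")
f=5
img=cv2.resize(s["color"],None,fx=f,fy=f,interpolation=cv2.INTER_CUBIC)
for T,n,ys in ((B,"B",(-85,-15,15,85)),(O,"O",(-85,-15,15,85)),(W,"W",(-135,-65,-35,35,65,135))):
    F=fr(*T)
    for y in ys: poly(img,s,box(F,-.05,.05,(y-7)/1e3,(y+7)/1e3,.027),(0,255,0),(0,0),f)
    w=.145 if n=="W" else .095
    poly(img,s,box(F,.05,.058,-w,w,.045),(255,255,0),(0,0),f)
    poly(img,s,box(F,-.055,.147 if n!="W" else .058,-w,w,.005),(255,0,255),(0,0),f)
save("svB",img[230*f:320*f,345*f:445*f]);save("svO",img[210*f:280*f,265*f:355*f]);save("svW",img[150*f:215*f,230*f:285*f])
E
python3 ov2.py
```

```text
(no output)
```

View pics/svB.png

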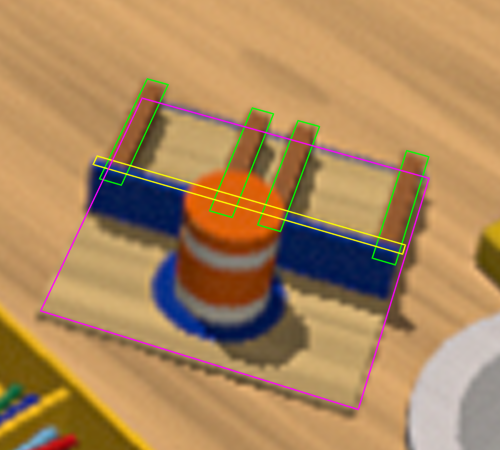

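View pics/svO.png

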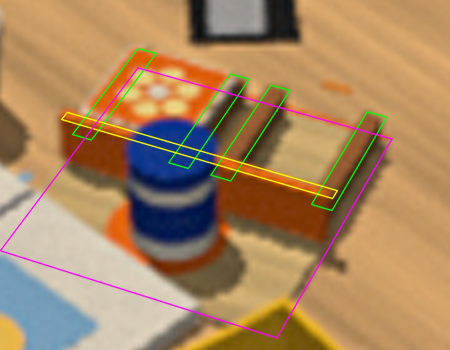

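View pics/svW.png

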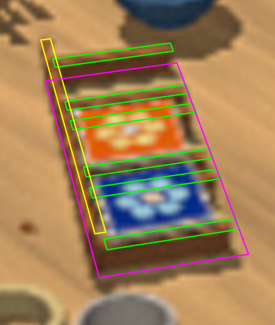

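```bash
cat > meas.py <<'E'
from h import *
def tiles(s):
    H=hsv(s);out={}
    for n,lo,hi in(("blue",(105,120,50),(125,255,255)),("orange",(4,200,120),(16,255,255))):
        m=cv2.inRange(H,lo,hi)
        for p,c,a in comps(m,120):
            r=cv2.minAreaRect(p.astype(np.float32))
            if 100<c[1]<260 and 18<min(r[1]) and max(r[1])<30 and c[0]>140:
                hull=cv2.convexHull(p.astype(np.float32))[:,0]
                W=cast(s,hull,.035)[:,:2].astype(np.float32)
                M=cv2.moments(W.reshape(-1,1,2)*1000); rr=cv2.minAreaRect(W*1000)
                print(n,c.round(1),"centre",np.round((M['m10']/M['m00'],M['m01']/M['m00']),1),"rect",np.round(rr[0],1),np.round(rr[1],1),"ang",round(rr[2],1),round(np.radians(rr[2]-90),3),np.radians(rr[2]).round(3))
if __name__=="__main__":
    s=snapshot("top"); tiles(s); H=hsv(s)
    # pots lids
    for n,lo,hi in(("bluepot",(105,150,60),(125,255,255)),("orangepot",(4,180,120),(16,255,255))):
        for p,c,a in comps(cv2.inRange(H,lo,hi),200):
            print(n,c.round(1),a,cast(s,c,.07)[0,:2].round(4),cv2.minEnclosingCircle(p.astype(np.float32)))
    # lifter: handle, blade, mat
    for nm,lo,hi in (("handle",(8,100,40),(18,200,150)),("grey",(0,0,110),(179,40,255)),("black",(0,0,0),(179,255,45))):
        for p,c,a in comps(cv2.inRange(H,lo,hi),100):
            if 300<c[0]<400 and 165<c[1]<245:
                z={"handle":.069,"grey":.005,"black":.002}[nm]
                hull=cv2.convexHull(p.astype(np.float32))[:,0]
                W=cast(s,hull,z)[:,:2].astype(np.float32)*1000
                print(nm,c.round(1),a,cv2.minAreaRect(W))
E
python3 meas.py
```

```text
blue [394.8 154.4] centre [ 584.  -216.3] rect [ 584.  -216.6] [68.1 68. ] ang 65.5 -0.428 1.143
orange [301.9 141.4] centre [630.4  50.4] rect [630.3  50.3] [65.  64.9] ang 23.5 -1.16 0.411
bluepot [459.8   9.8] 670 [ 0.985  -0.4088] ((459.5, 7.5), 19.81171226501465)
bluepot [271.1 119.7] 278 [0.6879 0.1349] ((271.0, 119.80555725097656), 9.67159366607666)
bluepot [394.9 154.2] 229 [ 0.5788 -0.2112] ((395.0, 154.0), 15.231646537780762)
bluepot [181.2 168.9] 234 [0.5548 0.3914] ((180.0, 171.5), 31.988378524780273)
orangepot [277.4 129.9] 259 [0.6583 0.1178] ((277.5, 132.0), 32.23749923706055)
orangepot [301.9 141.2] 256 [0.6238 0.0493] ((301.5, 141.5), 15.508162498474121)
orangepot [171.8 160.1] 315 [0.5806 0.4175] ((172.0, 159.8125), 10.388081550598145)
handle [336.8 188.1] 190 ((455.4258117675781, -61.27550506591797), (198.6642303466797, 79.50621032714844), 53.44883728027344)
handle [361.1 211.3] 255 ((420.789794921875, -111.418212890625), (99.11360168457031, 20.269298553466797), 49.92448425292969)
grey [330.6 188.7] 431 ((486.9538879394531, -33.032230377197266), (107.4718246459961, 40.54439926147461), 50.29539489746094)
black [355.3 209.9] 801 ((442.1394958496094, -86.13778686523438), (249.5574493408203, 70.85753631591797), 52.885929107666016)
```

Emit:
send_rows(rows=[28,-7,0,0,0,-10.2,1,28,-7,0,0,0,-10.2,1,28,-7,0,0,0,-10.2,1,28,-7,0,0,0,-10.2,1,28,-7,0,0,0,-10.2,1,28,-7,0,0,0,-10.2,1,28,-7,0,0,0,-10.2,1,28,-7,0,0,0,-10.2,1])

```text
time: 1.5
tool_pos: [0.4395, 0.4502, 0.2055]
ee_rot: [-3.141, -0.0, -0.26]
wrist_force: [0.7, 0.8, 0.4]
width: 0.094
```

Emit:
send_rows(rows=[28,-7,0,0,0,-10.2,1,28,-7,0,0,0,-10.2,1,28,-7,0,0,0,-10.2,1,28,-7,0,0,0,-10.2,1,28,0,0,0,0,-10.2,1,0,0,-20,0,0,0,1,0,0,-20,0,0,0,1,0,0,0,0,0,0,1])

```text
time: 2.5
tool_pos: [0.5777, 0.4217, 0.1626]
ee_rot: [3.136, -0.001, -1.144]
wrist_force: [-0.6, -0.6, -0.9]
width: 0.094
```

```bash
cat > st.py <<'E'
from h import *
o=get_obs(); print(round(o["time"],2),(o["tool_pos"]*1000).round(1),np.degrees(o["ee_rot"]).round(1),"w",round(o["width"]*1000,1),"F",np.round(o["wrist_force"],1),"T",np.round(o["wrist_torque"],2))
E
python3 st.py; python3 - <<'E'
from h import *
s=snapshot("top"); save("b1",s["color"][100:260,130:490],2.2)
E
```

```text
2.5 [577.7 421.7 162.6] [179.7  -0.  -65.6] w 94.0 F [-0.6 -0.6 -0.9] T [-0.06  0.13  0.  ]
```

View pics/b1.png

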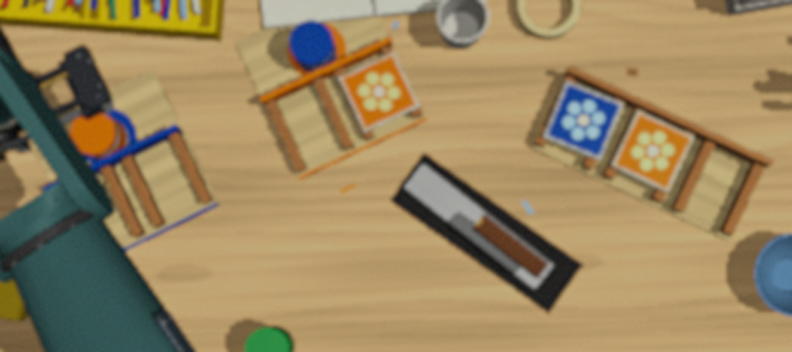

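Emit:
send_rows(rows=[2,-4,-40,0,0,0,1,0,0,-40,0,0,0,1,0,0,-30,0,0,0,1,0,0,-16,0,0,0,1,0,0,0,0,0,0,1,0,0,0,0,0,0,0,0,0,0,0,0,0,0,0,0,0,0,0,0,0])

```text
time: 3.55
tool_pos: [0.5812, 0.4188, 0.0409]
ee_rot: [-3.139, 0.0, -1.144]
wrist_force: [-0.2, 0.7, -0.1]
width: 0.0673
```

Emit:
send_rows(rows=[0,0,0,0,0,0,0,0,0,0,0,0,0,0,0,0,0,0,0,0,0,0,0,15,0,0,0,0,0,0,30,0,0,0,0,0,0,30,0,0,0,0,0,0,25,0,0,0,0,0,0,0,0,0,0,0])

```text
time: 4.55
tool_pos: [0.5807, 0.4201, 0.1423]
ee_rot: [-3.138, 0.002, -1.143]
wrist_force: [0.2, 0.5, -3.2]
width: 0.0554
```

```bash
python3 st.py; python3 - <<'E'
from h import *
s=snapshot("scene"); save("b2",s["color"][150:320,220:440],3.4)
E
```

```text
4.55 [580.7 420.1 142.3] [-1.798e+02  1.000e-01 -6.550e+01] w 55.4 F [ 0.2  0.5 -3.2] T [0.01 0.1  0.01]
```

View pics/b2.png

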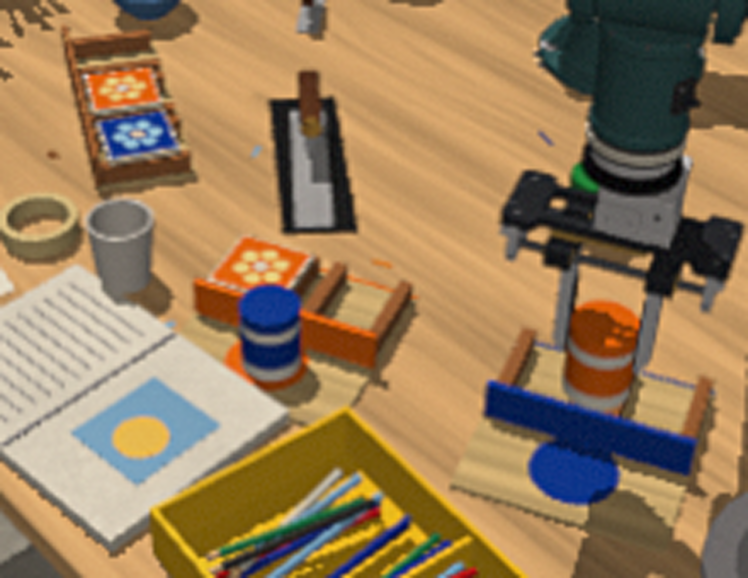

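Emit:
send_rows(rows=[-32,-44,0,0,0,0,0,-32,-44,0,0,0,0,0,-32,-44,0,0,0,0,0,-32,-44,0,0,0,0,0,-32,-44,-10,0,0,0,0,0,0,-40,0,0,0,0,0,0,-30,0,0,0,0,0,0,-15,0,0,0,0])

```text
time: 5.6
tool_pos: [0.4175, 0.1977, 0.0409]
ee_rot: [3.135, 0.001, -1.144]
wrist_force: [0.7, 0.1, -3.4]
width: 0.0553
```

Emit:
send_rows(rows=[0,0,-5,0,0,0,0,0,0,-3,0,0,0,0,0,0,-2,0,0,0,0,0,0,0,0,0,0,0,0,0,0,0,0,0,1,0,0,0,0,0,0,1,0,0,0,0,0,0,1,0,0,20,0,0,0,1])

```text
time: 6.6
tool_pos: [0.4192, 0.1979, 0.0532]
ee_rot: [3.138, 0.0, -1.144]
wrist_force: [0.4, 0.7, -0.6]
width: 0.0918
```

```bash
python3 st.py; python3 - <<'E'
from h import *
s=snapshot("top"); save("b3",s["color"][100:260,130:490],2.2)
H=hsv(s)
q=snapshot("scene");Hq=hsv(q)
for nm,S,HH in(("top",s,H),("scene",q,Hq)):
  for p,c,a in comps(cv2.inRange(HH,(105,120,40),(125,255,255)),60):
    P=cast(S,c,.005)[0]
    if abs(P[0]-.58)<.08 and abs(P[1]-.41)<.08: print(nm,"pad?",c.round(1),a,P.round(4))
E
```

```text
6.6 [419.2 197.9  53.2] [179.8   0.  -65.6] w 91.8 F [ 0.4  0.7 -0.6] T [ 0.01  0.12 -0.03]
top pad? [178.7 164.6] 634 [0.5765 0.4166 0.005 ]
scene pad? [391.6 280.2] 1029 [0.554 0.402 0.005]
```

View pics/b3.png

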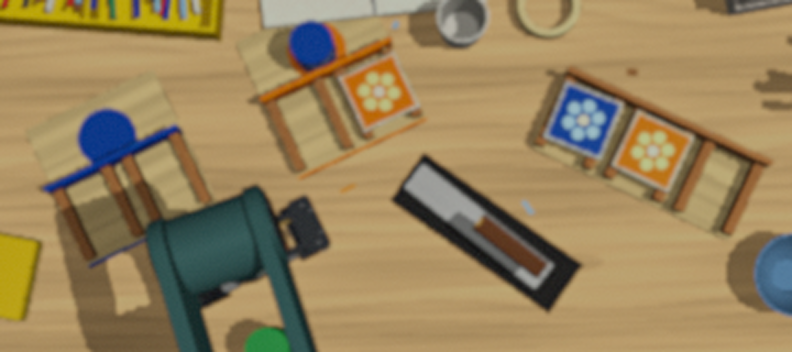

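Emit:
send_rows(rows=[0,0,50,0,0,0,1,0,0,50,0,0,0,1,45,-10,10,0,0,0,1,45,-10,0,0,0,0,1,45,-10,0,0,0,0,1,45,-11,0,0,0,0,1,45,-11,0,0,0,0,1,44,-11,0,0,0,0,1])

```text
time: 7.7
tool_pos: [0.691, 0.135, 0.1634]
ee_rot: [3.141, 0.0, -1.144]
wrist_force: [0.2, -0.0, -0.4]
width: 0.0939
```

```bash
python3 st.py; python3 - <<'E'
from h import *
s=snapshot("top")
H=hsv(s)
for n,lo,hi in(("bluepot",(105,150,60),(125,255,255)),("orangepot",(4,180,120),(16,255,255))):
    for p,c,a in comps(cv2.inRange(H,lo,hi),150): print(n,c.round(1),a,cast(s,c,.073)[0,:2].round(4))
m=cv2.inRange(H,(105,120,40),(125,255,255))
for p,c,a in comps(m,300):
    P=cast(s,p,.005)[:,:2]
    if abs(c[0]-179)<4:
        # far half rim in stand frame
        R=np.array([[np.cos(.431),np.sin(.431)],[-np.sin(.431),np.cos(.431)]])
        L=(P-np.array([.5006,.3791]))@R.T
        cen=L[(L[:,0]>.09)]
        hull=cv2.convexHull((cen*1000).astype(np.float32))[:,0]
        rim=hull[hull[:,0]>92]
        A=np.c_[2*rim,np.ones(len(rim))];x=np.linalg.lstsq(A,(rim**2).sum(1),rcond=None)[0]
        print("pad local",x[:2],np.sqrt(x[2]+x[0]**2+x[1]**2), "max x",L[:,0].max(), "y range at x>75",L[L[:,0]>.08,1].min(),L[L[:,0]>.08,1].max())
E
```

```text
7.7 [691.  135.  163.4] [180.    0.  -65.6] w 93.9 F [ 0.2 -0.  -0.4] T [ 0.02  0.11 -0.02]
bluepot [459.7   9.8] 663 [ 0.9837 -0.4077]
bluepot [269.7 120.1] 219 [0.6863 0.1385]
bluepot [394.9 154.3] 223 [ 0.5782 -0.2108]
bluepot [178.4 164.4] 586 [0.5675 0.3985]
bluepot [ 85.  305.5] 280 [0.1838 0.6571]
orangepot [301.7 141.2] 216 [0.6233 0.0497]
pad local [92.72085923  0.60005051] 35.572572248495995 max x 0.12862838496409054 y range at x>75 -0.03592457941405628 0.036305426978334165
```

Emit:
send_rows(rows=[-3,0,-40,0,0,0,1,0,0,-40,0,0,0,1,0,0,-30,0,0,0,1,0,0,-12,0,0,0,1,0,0,0,0,0,0,1,0,0,0,0,0,0,0,0,0,0,0,0,0,0,0,0,0,0,0,0,0])

```text
time: 8.75
tool_pos: [0.6872, 0.1355, 0.0438]
ee_rot: [-3.14, -0.001, -1.144]
wrist_force: [0.3, -0.5, -0.5]
width: 0.0671
```

Emit:
send_rows(rows=[0,0,0,0,0,0,0,0,0,0,0,0,0,0,0,0,0,0,0,0,0,0,0,15,0,0,0,0,0,0,30,0,0,0,0,0,0,30,0,0,0,0,0,0,25,0,0,0,0,0,0,0,0,0,0,0])

```text
time: 9.75
tool_pos: [0.687, 0.1367, 0.145]
ee_rot: [-3.138, 0.001, -1.143]
wrist_force: [0.0, -0.7, -2.6]
width: 0.0557
```

```bash
python3 st.py; python3 - <<'E'
from h import *
s=snapshot("scene"); save("b4",s["color"][150:320,220:440],3.4)
E
```

```text
9.75 [687.  136.7 145. ] [-179.8    0.   -65.5] w 55.7 F [ 0.  -0.7 -2.6] T [-0.04  0.13 -0.07]
```

View pics/b4.png

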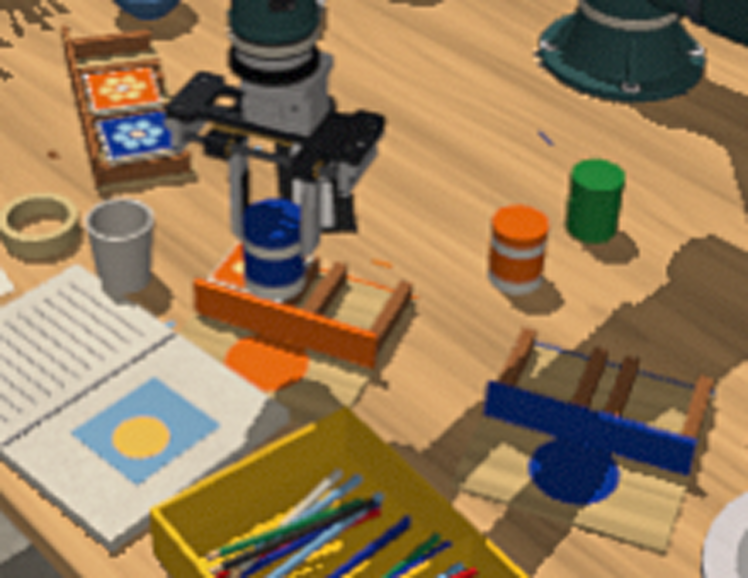

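Emit:
send_rows(rows=[-17,46,0,0,0,0,0,-17,47,0,0,0,0,0,-17,47,0,0,0,0,0,-17,47,0,0,0,0,0,-18,47,0,0,0,0,0,-18,46,0,0,0,0,0,0,0,-30,0,0,0,0,0,0,-30,0,0,0,0])

```text
time: 10.8
tool_pos: [0.5802, 0.4162, 0.079]
ee_rot: [3.137, 0.0, -1.142]
wrist_force: [0.3, -0.3, -3.5]
width: 0.0556
```

```bash
python3 st.py; python3 - <<'E'
from h import *
s=snapshot("scene"); save("b5",s["color"][200:320,320:450],5)
E
```

```text
10.8 [580.2 416.2  79. ] [179.7   0.  -65.4] w 55.6 F [ 0.3 -0.3 -3.5] T [-0.07  0.23 -0.01]
```

View pics/b5.png

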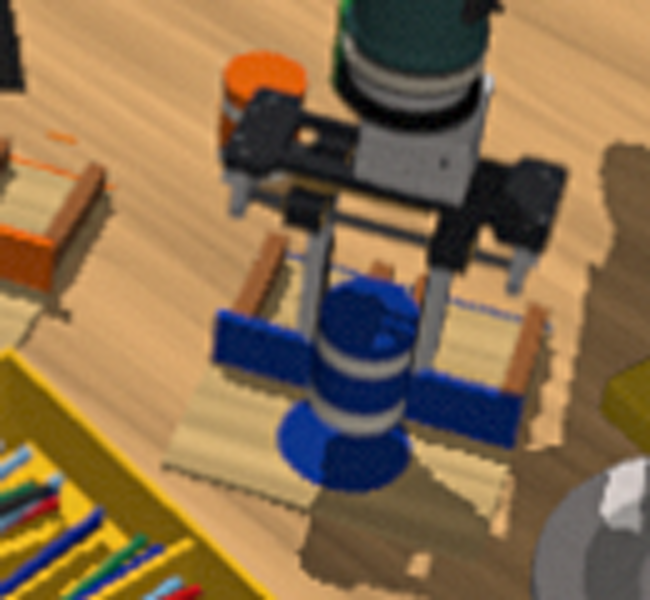

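Emit:
send_rows(rows=[2,0,-15,0,0,0,0,0,0,-10,0,0,0,0,0,0,-6,0,0,0,0,0,0,-3,0,0,0,0,0,0,-2,0,0,0,0,0,0,0,0,0,0,1,0,0,0,0,0,0,1,0,0,0,0,0,0,1])

```text
time: 11.85
tool_pos: [0.5851, 0.4158, 0.0477]
ee_rot: [-3.14, 0.0, -1.144]
wrist_force: [-0.3, -1.0, 0.5]
width: 0.0823
```

Emit:
send_rows(rows=[0,0,30,0,0,0,1,0,0,40,0,0,0,1,0,0,40,0,0,0,1,-32,-44,0,0,0,0,1,-32,-44,0,0,0,0,1,-32,-44,0,0,0,0,1,-32,-44,0,0,0,0,1,-32,-44,0,0,0,0,1])

```text
time: 12.85
tool_pos: [0.4237, 0.1942, 0.1571]
ee_rot: [-3.14, -0.001, -1.144]
wrist_force: [-0.1, -0.5, 1.1]
width: 0.0939
```

```bash
python3 st.py; python3 - <<'E'
from h import *
s=snapshot("top"); save("b6",s["color"][100:260,130:490],2.2)
H=hsv(s)
for n,lo,hi in(("bluepot",(105,150,60),(125,255,255)),("orangepot",(4,180,120),(16,255,255))):
    for p,c,a in comps(cv2.inRange(H,lo,hi),150): print(n,c.round(1),a,cast(s,c,.073)[0,:2].round(4))
q=snapshot("scene"); save("b7",q["color"][150:320,220:440],3.4)
E
```

```text
12.85 [423.7 194.2 157.1] [-179.9   -0.   -65.5] w 93.9 F [-0.1 -0.5  1.1] T [-0.02  0.16 -0.02]
bluepot [459.8   9.8] 667 [ 0.9836 -0.4077]
bluepot [394.8 154.2] 227 [ 0.5783 -0.2106]
bluepot [176.1 163.8] 618 [0.5694 0.4049]
bluepot [ 84.9 305.8] 265 [0.1831 0.6573]
orangepot [274.3 124.9] 626 [0.6722 0.1258]
orangepot [302.1 141.1] 248 [0.6235 0.0485]
```

View pics/b6.png

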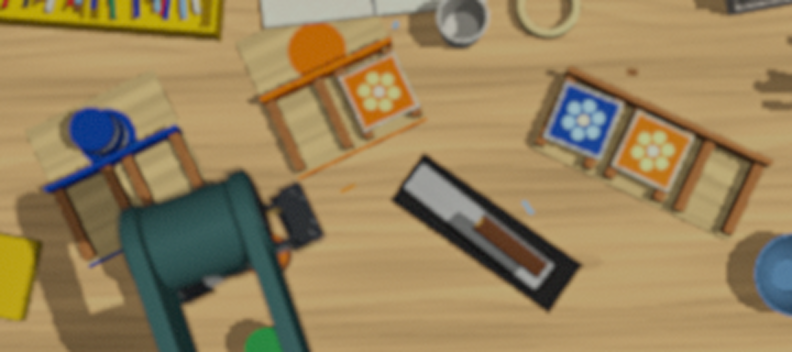

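View pics/b7.png

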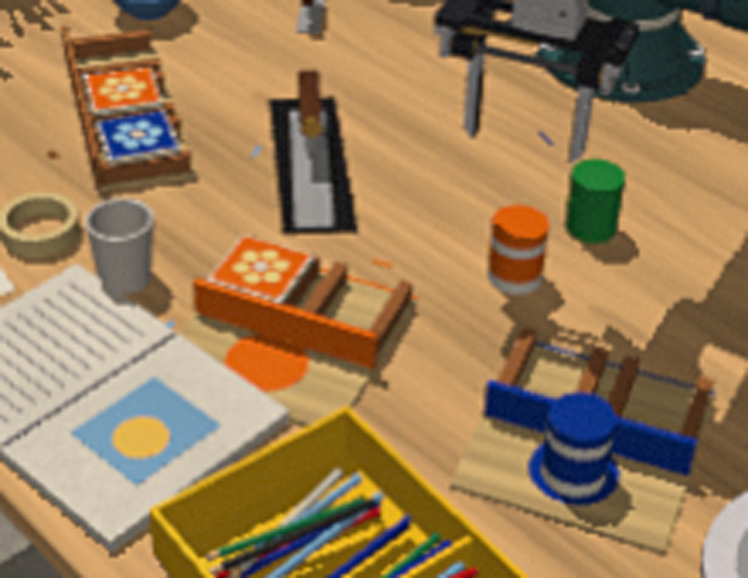

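Emit:
send_rows(rows=[-3,3,-40,0,0,0,1,0,0,-40,0,0,0,1,0,0,-28,0,0,0,1,0,0,-9,0,0,0,1,0,0,0,0,0,0,1,0,0,0,0,0,0,0,0,0,0,0,0,0,0,0,0,0,0,0,0,0])

```text
time: 13.95
tool_pos: [0.4221, 0.1986, 0.0403]
ee_rot: [-3.14, -0.0, -1.144]
wrist_force: [0.5, -0.2, -0.4]
width: 0.0674
```

Emit:
send_rows(rows=[0,0,0,0,0,0,0,0,0,0,0,0,0,0,0,0,0,0,0,0,0,0,0,15,0,0,0,0,0,0,30,0,0,0,0,0,0,30,0,0,0,0,0,0,30,0,0,0,0,0,0,0,0,0,0,0])

```text
time: 14.95
tool_pos: [0.4233, 0.1988, 0.1473]
ee_rot: [-3.136, -0.001, -1.144]
wrist_force: [-0.7, 0.4, -3.8]
width: 0.0559
```

```bash
python3 st.py; python3 - <<'E'
from h import *
s=snapshot("top")
H=hsv(s)
for p,c,a in comps(cv2.inRange(H,(3,200,100),(16,255,255)),300):
    if abs(c[0]-274)<6:
        R=np.array([[np.cos(.431),np.sin(.431)],[-np.sin(.431),np.cos(.431)]])
        L=(cast(s,p,.005)[:,:2]-np.array([.6115,.0989]))@R.T
        print("max x",L[:,0].max(),"y range",L[L[:,0]>.085,1].min(),L[L[:,0]>.085,1].max())
E
```

```text
14.95 [423.3 198.8 147.3] [-1.797e+02 -1.000e-01 -6.560e+01] w 55.9 F [-0.7  0.4 -3.8] T [-0.03  0.16 -0.01]
max x 0.1252649094007529 y range -0.0393005052253477 0.03368028735814119
```

Emit:
send_rows(rows=[44,-10,0,0,0,0,0,45,-10,0,0,0,0,0,45,-11,0,0,0,0,0,45,-11,0,0,0,0,0,45,-11,0,0,0,0,0,45,-11,0,0,0,0,0,0,0,-30,0,0,0,0,0,0,-30,0,0,0,0])

```text
time: 16.0
tool_pos: [0.6898, 0.1337, 0.08]
ee_rot: [3.137, 0.001, -1.145]
wrist_force: [0.3, 1.1, -3.8]
width: 0.0557
```

```bash
python3 st.py; python3 - <<'E'
from h import *
s=snapshot("scene"); save("b8",s["color"][180:300,240:370],5)
E
```

```text
16.0 [689.8 133.7  80. ] [ 1.797e+02  1.000e-01 -6.560e+01] w 55.7 F [ 0.3  1.1 -3.8] T [ 0.03  0.14 -0.03]
```

View pics/b8.png

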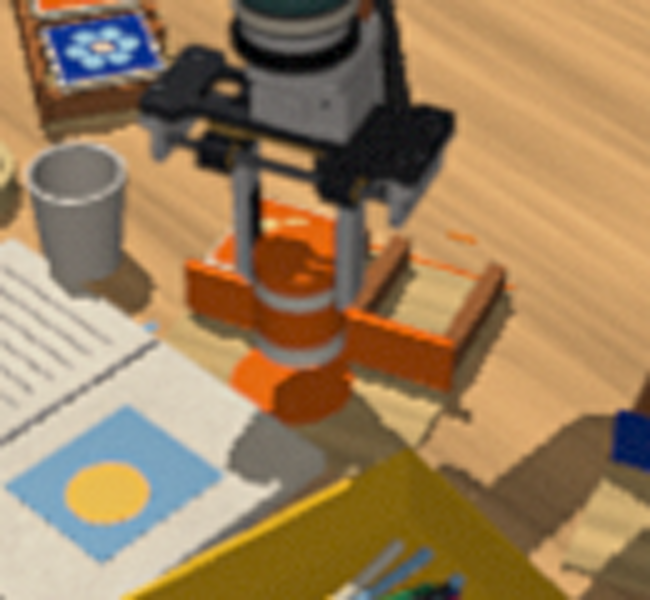

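```bash
python3 - <<'E'
from h import *
s=snapshot("scene")
f=5;img=cv2.resize(s["color"],None,fx=f,fy=f,interpolation=cv2.INTER_CUBIC)
a=np.linspace(0,2*np.pi,60)
def circ(c,r,z,col): poly(img,s,np.c_[c[0]+r*np.cos(a),c[1]+r*np.sin(a),np.full(60,z)],col,(0,0),f)
circ((.691,.1344),.04,.005,(0,255,0))
circ((.5824,.4167),.04,.005,(0,255,0)); circ((.5824,.4167),.028,.075,(255,255,0))
circ((.6905,.1342),.028,.041,(255,255,0))
circ((.6905,.1342),.028,.111,(255,255,0))
save("b9",img[180*f:300*f,240*f:370*f]);save("b10",img[230*f:320*f,345*f:445*f])
E
```

```text
(no output)
```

View pics/b9.png

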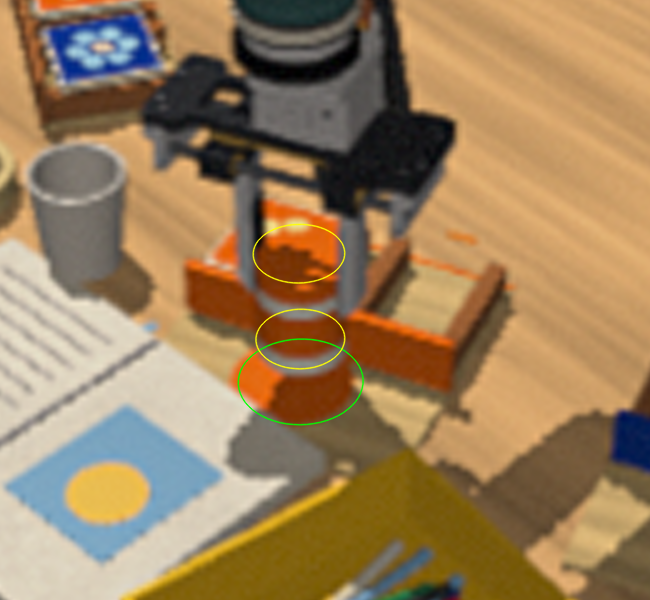

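View pics/b10.png

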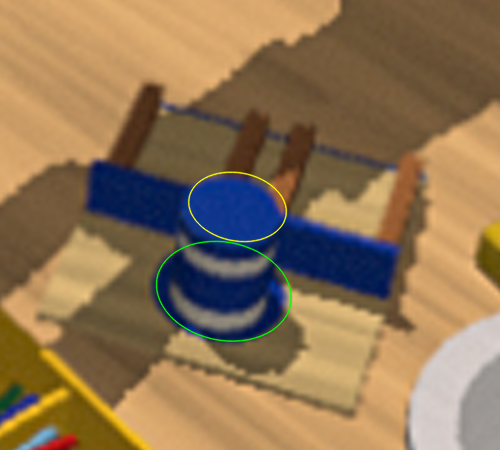

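```bash
python3 - <<'E'
from h import *
import cv2
img=cv2.imread("pics/b7.png")[:,:,::-1]  # offset 220,150 x3.4
s=snapshot("scene")
for nm,lo,hi,bx in (("orange",(3,200,120),(16,255,255),(220,335,310,390)),):
    H=cv2.cvtColor(np.ascontiguousarray(img),cv2.COLOR_RGB2HSV); m=cv2.inRange(H,lo,hi)
    mm=np.zeros_like(m); x0,y0,x1,y1=bx; mm[y0:y1,x0:x1]=m[y0:y1,x0:x1]
    pts=np.argwhere(mm)[:,::-1].astype(float); px=(pts+.5)/3.4-.5+np.array([220,150])
    P=cast(s,px,.005)[:,:2]
    th=.431;R=np.array([[np.cos(th),np.sin(th)],[-np.sin(th),np.cos(th)]])
    L=(P-np.array([.6092,.0968]))@R.T*1000
    print(nm,"local x",L[:,0].min(),L[:,0].max(),"y",L[:,1].min(),L[:,1].max(), pts.min(0),pts.max(0))
R=cv2.Rodrigues(np.array(s["rvec"]))[0];print(R[0])
E
```

```text
orange local x 43.23259431655755 127.35574447451268 y -42.62801671470526 33.83695642381161 [226. 335.] [309. 389.]
[-0.73636761  0.67643268  0.01419731]
```

Emit:
send_rows(rows=[2,-1,-14,0,0,0,0,0,0,-10,0,0,0,0,0,0,-6,0,0,0,0,0,0,-2,0,0,0,0,0,0,-2,0,0,0,0,0,0,0,0,0,0,1,0,0,0,0,0,0,1,0,0,0,0,0,0,1])

```text
time: 17.15
tool_pos: [0.6932, 0.1335, 0.0517]
ee_rot: [-3.14, -0.001, -1.144]
wrist_force: [-0.4, -0.9, -0.1]
width: 0.082
```

Emit:
send_rows(rows=[0,0,30,0,0,0,1,0,0,40,0,0,0,1,0,0,40,0,0,0,1,0,0,30,0,0,0,1,-50,-40,0,0,0,6,1,-50,-40,0,0,0,6,1,-50,-40,0,0,0,6,1,-50,-40,0,0,0,6,1])

```text
time: 18.15
tool_pos: [0.4959, -0.0238, 0.1911]
ee_rot: [-3.141, -0.002, -0.722]
wrist_force: [0.9, -0.4, 0.1]
width: 0.0943
```

```bash
python3 st.py; python3 - <<'E'
from h import *
s=snapshot("top"); save("c1",s["color"][100:260,130:490],2.2)
s=snapshot("scene"); save("c2",s["color"][150:320,220:440],3.4)
E
python3 meas.py
```

```text
18.15 [495.9 -23.8 191.1] [-1.80e+02 -1.00e-01 -4.13e+01] w 94.3 F [ 0.9 -0.4  0.1] T [-0.05  0.06  0.03]
blue [394.7 154.4] centre [ 584.  -216.3] rect [ 584.  -216.6] [68.1 68. ] ang 65.5 -0.428 1.143
bluepot [459.8   9.8] 664 [ 0.985  -0.4086] ((459.5, 7.5), 19.81171226501465)
bluepot [394.9 154.2] 224 [ 0.5787 -0.2112] ((395.0, 154.0), 15.231646537780762)
bluepot [176.4 163.4] 606 [0.5709 0.4048] ((180.5, 171.5), 32.44235610961914)
bluepot [ 84.9 305.7] 267 [0.1828 0.6587] ((82.68817138671875, 304.741943359375), 12.613551139831543)
orangepot [274.  124.1] 626 [0.6752 0.127 ] ((277.0, 131.5), 31.988378524780273)
handle [368.1 216.4] 127 ((406.2825622558594, -128.86940002441406), (53.81025695800781, 19.68950653076172), 49.49508285522461)
grey [337.9 195. ] 183 ((474.453125, -48.97329330444336), (75.19381713867188, 30.97149085998535), 78.88146209716797)
black [313.9 195.9] 172 ((470.4231872558594, 25.07391357421875), (50.04814147949219, 56.21836853027344), 43.2617301940918)
black [341.1 208.7] 145 ((445.9819030761719, -67.88835144042969), (79.08723449707031, 56.8477783203125), 50.99317932128906)
black [377.3 222.1] 348 ((398.48126220703125, -144.644287109375), (103.45930480957031, 69.85856628417969), 52.91046142578125)
```

View pics/c1.png

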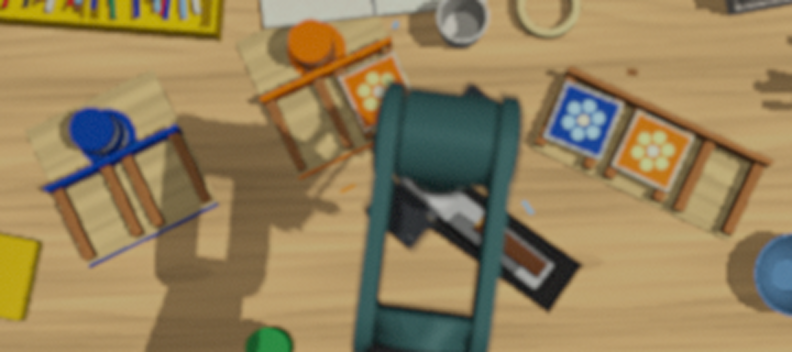

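View pics/c2.png

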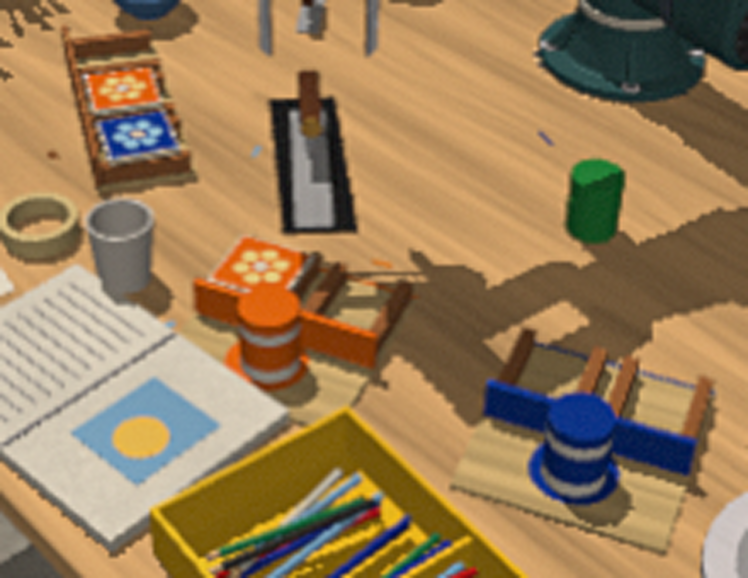

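Emit:
send_rows(rows=[-28,-33,0,0,0,1.2,1,-28,-33,0,0,0,0,1,0,0,-40,0,0,0,1,0,0,-40,0,0,0,1,0,0,0,0,0,0,1,0,0,0,0,0,0,1,0,0,0,0,0,0,1,0,0,0,0,0,0,1])

```text
time: 19.3
tool_pos: [0.4425, -0.0889, 0.1121]
ee_rot: [-3.14, -0.003, -0.704]
wrist_force: [-0.3, 0.6, 0.1]
width: 0.0939
```

```bash
python3 st.py; python3 - <<'E'
from h import *
s=snapshot("scene"); save("c3",s["color"][120:240,270:380],5)
E
```

```text
19.3 [442.5 -88.9 112.1] [-179.9   -0.2  -40.4] w 93.9 F [-0.3  0.6  0.1] T [-0.06  0.17  0.01]
```

View pics/c3.png

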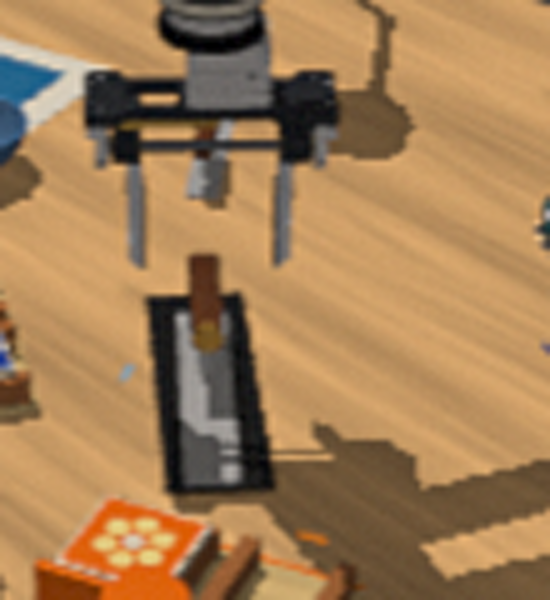

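Emit:
send_rows(rows=[-2,0,-40,0,0,0,1,0,0,-24,0,0,0,1,0,0,-8,0,0,0,1,0,0,0,0,0,0,1,0,0,0,0,0,0,0,0,0,0,0,0,0,0,0,0,0,0,0,0,0,0,0,0,0,0,0,0])

```text
time: 20.35
tool_pos: [0.4395, -0.0888, 0.0388]
ee_rot: [-3.141, -0.001, -0.704]
wrist_force: [-0.5, 0.3, -0.6]
width: 0.0577
```

Emit:
send_rows(rows=[0,0,0,0,0,0,0,0,0,0,0,0,0,0,0,0,0,0,0,0,0,0,0,0,0,0,0,0,0,0,10,0,0,0,0,0,0,20,0,0,0,0,0,0,30,0,0,0,0,0,0,20,0,0,0,0])

```text
time: 21.35
tool_pos: [0.4391, -0.0885, 0.1196]
ee_rot: [-3.142, 0.0, -0.704]
wrist_force: [0.8, 0.6, -2.1]
width: 0.0239
```

```bash
python3 st.py; python3 - <<'E'
from h import *
s=snapshot("scene"); save("c4",s["color"][120:240,270:380],5)
s=snapshot("top"); save("c5",s["color"][150:260,290:420],5)
E
```

```text
21.35 [439.1 -88.5 119.6] [-180.     0.   -40.4] w 23.9 F [ 0.8  0.6 -2.1] T [-0.05  0.11  0.04]
```

View pics/c4.png

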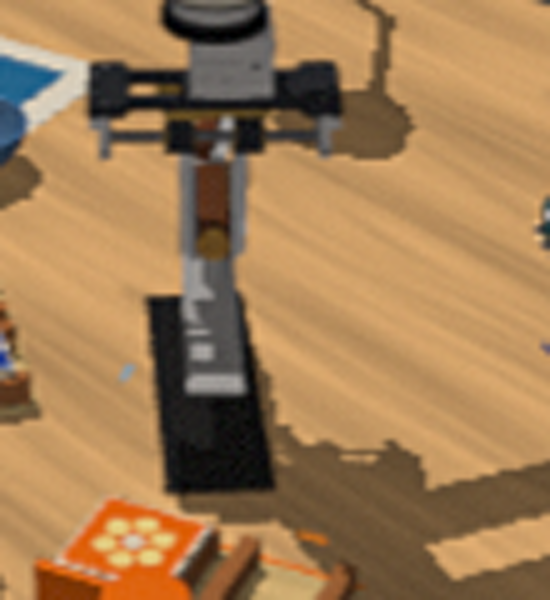

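View pics/c5.png

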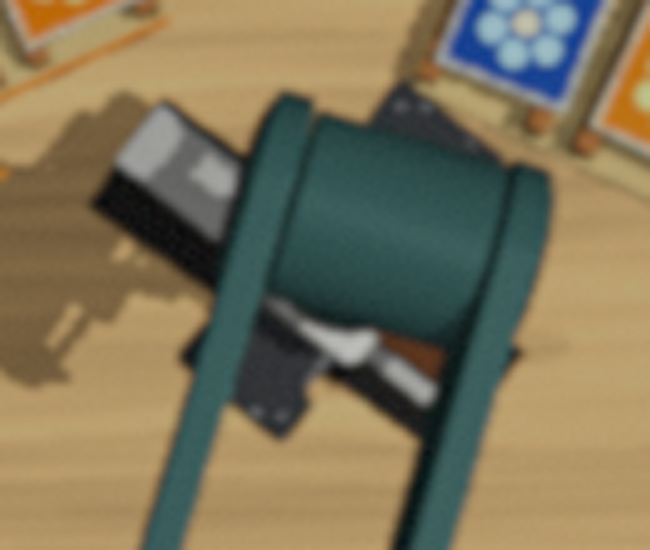

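Emit:
send_rows(rows=[-6,-4,0,0,0,-9.5,0,-6,-4,0,0,0,-9.5,0,-6,-4,0,0,0,-9.5,0,-7,-4,0,0,0,-9.5,0,-7,-4,0,0,0,-9.5,0,-7,-4,0,0,0,-9.5,0,-7,-3,0,0,0,-9.5,0,-6,-3,0,0,0,-9.7,0])

```text
time: 22.45
tool_pos: [0.386, -0.1182, 0.1169]
ee_rot: [3.138, -0.0, -2.04]
wrist_force: [-0.2, -0.4, -2.7]
width: 0.024
```

```bash
cat > blade.py <<'E'
from h import *
# predicted blade in picture from robot pose; lifter origin offset: TCP at lifter x=-gx, underside TCPz-.037
def blade(o,gx=.018,dz=.037):
    p=o["tool_pos"]; yaw=o["ee_rot"][2]+np.pi/2
    u=np.array([np.cos(yaw),np.sin(yaw)]); 
    org=p[:2]+gx*u; return fr(org,yaw), p[2]-dz, yaw
if __name__=="__main__":
    import sys
    o=get_obs(); F,z,yaw=blade(o); s=snapshot("top"); f=5
    img=cv2.resize(s["color"],None,fx=f,fy=f,interpolation=cv2.INTER_CUBIC)
    poly(img,s,box(F,-.11,.11,-.02,.02,z+.003),(255,0,0),(0,0),f)
    x0,y0=int(sys.argv[2]),int(sys.argv[3]); save(sys.argv[1],img[y0*f:(y0+110)*f,x0*f:(x0+140)*f])
    print("blade z",z,"yaw",yaw,"tip",F([[.11,0,0]]))
E
python3 st.py; python3 blade.py d1 340 130; python3 - <<'E'
from h import *
s=snapshot("top");print(cast(s,[[426.2,168.1],[318,176]],.035)) 
for t in((426.2,168.1),): pass
H=hsv(s)
m=cv2.inRange(H,(4,190,120),(17,255,255))
for p,c,a in comps(m,100):
    if 410<c[0]<440 and 155<c[1]<180:
        hull=cv2.convexHull(p.astype(np.float32))[:,0]
        W=cast(s,hull,.035)[:,:2].astype(np.float32)*1000; print(c,a,cv2.minAreaRect(W))
E
```

```text
22.45 [ 386.  -118.2  116.9] [ 179.8   -0.  -116.9] w 24.0 F [-0.2 -0.4 -2.7] T [-0.05  0.11  0.05]
blade z 0.07989957809822934 yaw -0.4692475697524854 tip [[ 0.50017716 -0.17611488  0.        ]]
[[ 0.54115405 -0.30459087  0.035     ]
 [ 0.52756248  0.006449    0.035     ]]
[426.2        167.88780488] 205 ((540.69091796875, -304.3114318847656), (64.88465118408203, 65.90287780761719), 61.54643630981445)
```

View pics/d1.png

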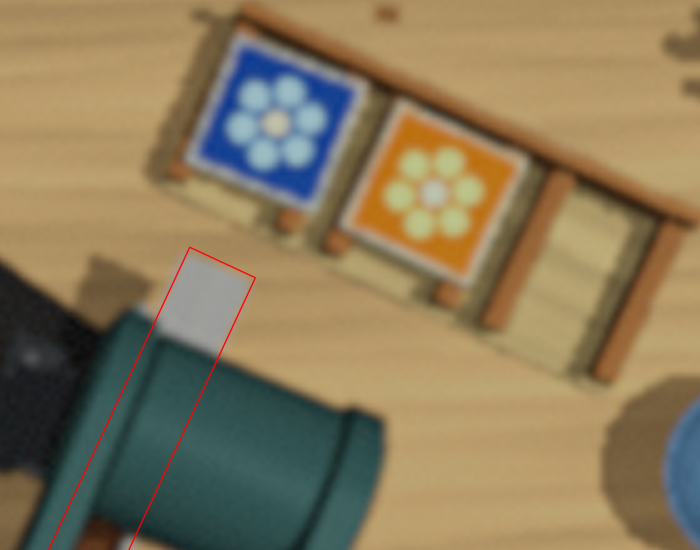

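```bash
python3 - <<'E'
from h import *
s=snapshot("top")
n=np.array([np.sin(.469),np.cos(.469)]);u=np.array([np.cos(.469),-np.sin(.469)])
c=np.array([[180,170],[290,222],[337,242],[447,293],[490,318],[600,370]])/5.+np.array([340,130])
P=cast(s,c,.027)[:,:2]; print((P@n).round(4),(P@u).round(4))
for nm,px,z in (("tileB",(394.8,154.4),.035),("tileO",(426.2,168.0),.035)):
    q=cast(s,[px],z)[0,:2]; print(nm,q,(q@n).round(4),(q@u).round(4))
# stop front/top line
q=cast(s,[[389+0,131],[478,173]],.045)[:,:2];print(q@u)
o=get_obs();p=o["tool_pos"][:2];print("tcp",p@n,p@u)
E
```

```text
[ 0.1074  0.0374  0.0081 -0.0611 -0.0892 -0.158 ] [0.5716 0.571  0.572  0.5719 0.5692 0.5685]
tileB [ 0.58355997 -0.21647628] 0.0707 0.6184
tileO [ 0.54144259 -0.30460292] -0.027 0.6207
[0.670748   0.66737668]
tcp 0.06912778002897481 0.3982606337453565
```

Emit:
send_rows(rows=[1,3,-30,0,0,0,0,0,0,-25,0,0,0,0,0,0,-13,0,0,0,0,0,0,0,0,0,0,0,0,0,0,0,0,0,0,0,0,0,0,0,0,0,0,0,0,0,0,0,0,0,0,0,0,0,0,0])

```text
time: 23.6
tool_pos: [0.3886, -0.1158, 0.0509]
ee_rot: [-3.141, -0.0, -2.034]
wrist_force: [0.6, 1.0, -3.1]
width: 0.0241
```

```bash
cat > lat.py <<'E'
from h import *
import sys
y=float(sys.argv[1]); n=np.array([-np.sin(y),np.cos(y)]);u=np.array([np.cos(y),np.sin(y)])
o=get_obs();p=o["tool_pos"];print("t",round(o["time"],1),"lat",(p[:2]@n*1000).round(1),"u",(p[:2]@u*1000).round(1),"z",(p[2]*1000).round(1),"rot",o["ee_rot"].round(4),"lifter yaw",round(o["ee_rot"][2]+np.pi/2,4),"F",o["wrist_force"].round(1),"w",round(o["width"]*1000,1))
E
python3 lat.py -.469;python3 blade.py d2 340 130;  python3 - <<'E'
from h import *
s=snapshot("scene"); save("d3",s["color"][120:230,230:340],5)
E
```

```text
t 23.6 lat 72.3 u 399.0 z 50.9 rot [-3.1409 -0.     -2.0344] lifter yaw -0.4636 F [ 0.6  1.  -3.1] w 24.1
blade z 0.013873590251380519 yaw -0.46361898317577444 tip [[ 0.50307082 -0.17308437  0.        ]]
```

View pics/d2.png

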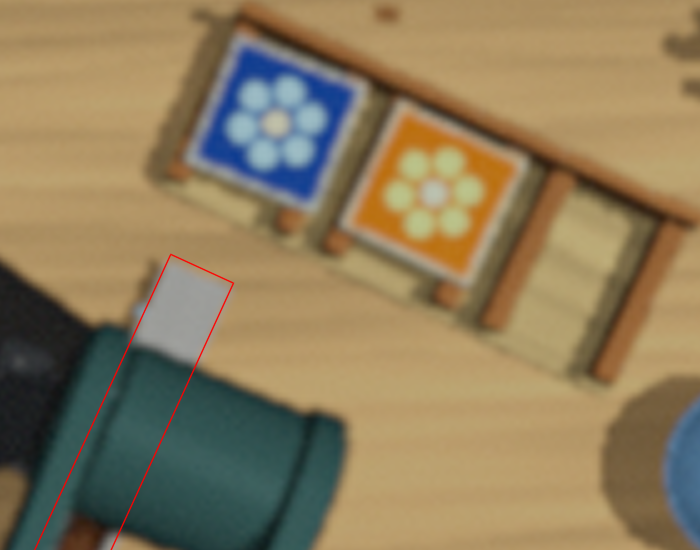

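View pics/d3.png

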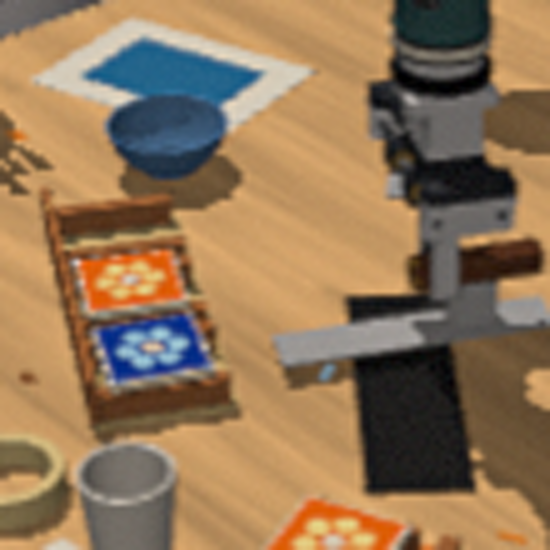

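Emit:
send_rows(rows=[12.5,-6.3,-1,0,0,0,0,12.5,-6.3,0,0,0,0,0,12.5,-6.3,0,0,0,0,0,12.5,-6.3,0,0,0,0,0,12.5,-6.3,0,0,0,0,0,0,0,0,0,0,0,0,0,0,0,0,0,0,0,0,0,0,0,0,0,0])

```text
time: 24.7
tool_pos: [0.4504, -0.147, 0.0494]
ee_rot: [3.141, -0.0, -2.034]
wrist_force: [0.9, 1.0, -3.0]
width: 0.0236
```

```bash
python3 lat.py -.469;python3 blade.py d4 340 130
```

```text
t 24.7 lat 72.5 u 468.2 z 49.4 rot [ 3.1411e+00 -1.0000e-04 -2.0343e+00] lifter yaw -0.4635 F [ 0.9  1.  -3. ] w 23.6
blade z 0.012420254852681938 yaw -0.4635004833670604 tip [[ 0.56493222 -0.20420775  0.        ]]
```

View pics/d4.png

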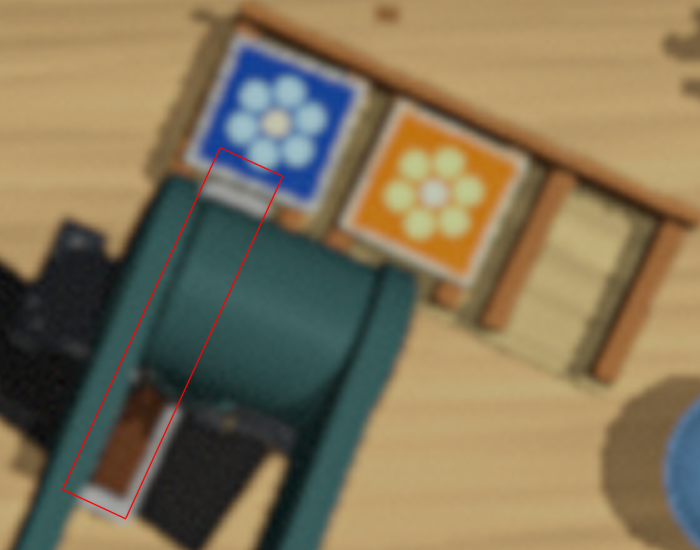

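Emit:
send_rows(rows=[11,-5.5,0,0,0,0,0,11,-5.5,0,0,0,0,0,11,-5.5,0,0,0,0,0,11,-5.5,0,0,0,0,0,9.5,-5,0,0,0,0,0,0,0,0,0,0,0,0,0,0,4,0,0,0,0,0,0,4,0,0,0,0])

```text
time: 25.75
tool_pos: [0.5041, -0.1741, 0.0578]
ee_rot: [3.141, -0.0, -2.034]
wrist_force: [0.6, -0.1, -3.3]
width: 0.0242
```

```bash
python3 lat.py -.469;python3 blade.py d5 340 130;  python3 - <<'E'
from h import *
s=snapshot("scene"); save("d6",s["color"][120:230,230:340],5)
E
```

```text
t 25.8 lat 72.6 u 528.3 z 57.8 rot [ 3.1414e+00 -1.0000e-04 -2.0343e+00] lifter yaw -0.4635 F [ 0.6 -0.1 -3.3] w 24.2
blade z 0.02081199683594722 yaw -0.4635458395032712 tip [[ 0.61858834 -0.23130438  0.        ]]
```

View pics/d6.png

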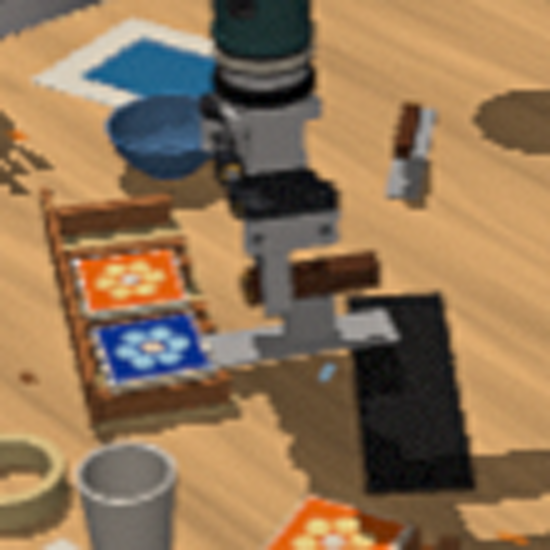

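Lift slowly: 2 mm per row for contact, then a little higher.

Emit:
send_rows(rows=[0,0,1.5,0,0,0,0,0,0,1.5,0,0,0,0,0,0,1.5,0,0,0,0,0,0,2,0,0,0,0,0,0,3,0,0,0,0,0,0,5,0,0,0,0,0,0,5,0,0,0,0,0,0,0,0,0,0,0])

```text
time: 26.85
tool_pos: [0.5049, -0.1745, 0.0779]
ee_rot: [-3.14, -0.0, -2.034]
wrist_force: [1.1, 0.1, -3.5]
width: 0.0241
```

```bash
python3 lat.py -.469;python3 blade.py d7 340 130;  python3 - <<'E'
from h import *
s=snapshot("scene"); save("d8",s["color"][120:230,230:340],5)
E
```

```text
t 26.9 lat 72.6 u 529.2 z 77.9 rot [-3.1399e+00 -1.0000e-04 -2.0344e+00] lifter yaw -0.4636 F [ 1.1  0.1 -3.5] w 24.1
blade z 0.040879725169881344 yaw -0.46360867705801656 tip [[ 0.61937987 -0.23172509  0.        ]]
```

View pics/d8.png

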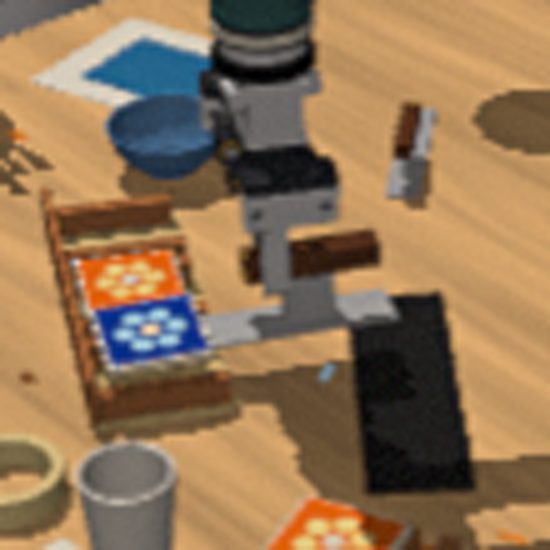

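View pics/d7.png

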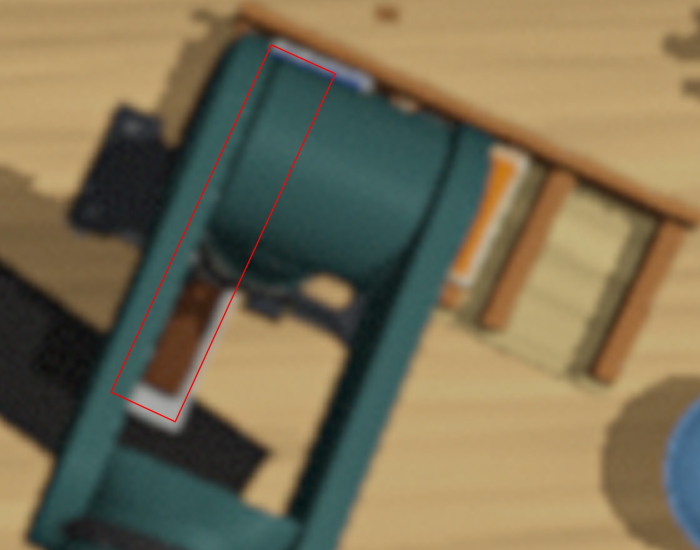

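Emit:
send_rows(rows=[0,0,4,0,0,0,0,0,0,7,0,0,0,0,0,0,9,0,0,0,0,0,0,9,0,0,0,0,0,3,9,0,0,0,0,-1,6,7,0,0,0,0,-1,10,4,0,0,0.5,0,-2,15,2,0,0,1.5,0])

```text
time: 27.95
tool_pos: [0.5002, -0.1393, 0.1282]
ee_rot: [3.142, 0.0, -1.998]
wrist_force: [-0.2, -0.2, -3.9]
width: 0.0238
```

```bash
python3 st.py; python3 - <<'E'
from h import *
s=snapshot("scene"); save("d9",s["color"][80:230,230:380],4)
E
```

```text
27.95 [ 500.2 -139.3  128.2] [ 180.     0.  -114.5] w 23.8 F [-0.2 -0.2 -3.9] T [ 0.08  0.21 -0.05]
```

View pics/d9.png

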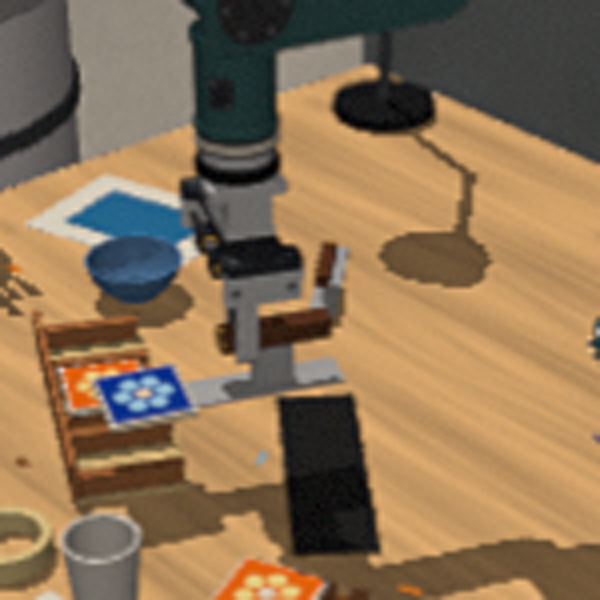

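Emit:
send_rows(rows=[-0.7,5,0,0,0,0.5,0,-1.5,11,0,0,0,1.2,0,-2.4,17,0,0,0,2,0,-3,22,0,0,0,2.5,0,-3.6,26,0,0,0,3,0,-3.9,28,0,0,0,3,0,-3.9,28,0,0,0,3,0,-3.9,28,0,0,0,3,0])

```text
time: 29.0
tool_pos: [0.4769, 0.0265, 0.1279]
ee_rot: [3.141, 0.0, -1.679]
wrist_force: [0.3, 0.6, -3.9]
width: 0.0241
```

Emit:
send_rows(rows=[-3.9,28,0,0,0,3,0,-3.9,28,0,0,0,3,0,-3.9,28,0,0,0,3,0,-3.9,28,0,0,0,3,0,-3.9,28,0,0,0,3,0,-3.6,26,0,0,0,3,0,-3.2,23,0,0,0,2.6,0,-2.7,19,0,0,0,2.1,0])

```text
time: 30.0
tool_pos: [0.4475, 0.2343, 0.1279]
ee_rot: [3.141, 0.0, -1.282]
wrist_force: [-1.0, -0.4, -4.0]
width: 0.0238
```

Emit:
send_rows(rows=[-2.2,16,0,0,0,2,0,-1.8,13,0,0,0,1.6,0,-1.5,11,0,0,0,1.3,0,-1.3,9,0,0,0,1,0,-0.8,6,0,0,0,0.8,0,-0.6,4,0,0,0,0.6,0,-0.5,3,0,0,0,0.6,0,-0.3,2,0,0,0,0.4,0])

```text
time: 31.0
tool_pos: [0.4395, 0.2967, 0.128]
ee_rot: [3.142, -0.0, -1.141]
wrist_force: [0.2, 0.5, -3.5]
width: 0.024
```

```bash
python3 lat.py .431; python3 blade.py e1 140 130; python3 - <<'E'
from h import *
s=snapshot("scene"); save("e2",s["color"][180:300,330:470],5)
E
```

```text
t 31.0 lat 86.0 u 523.3 z 128.0 rot [ 3.1416e+00 -2.0000e-04 -1.1406e+00] lifter yaw 0.4302 F [ 0.2  0.5 -3.5] w 24.0
blade z 0.0910232136229974 yaw 0.43021982044882123 tip [[0.55586416 0.35009767 0.        ]]
```

View pics/e1.png

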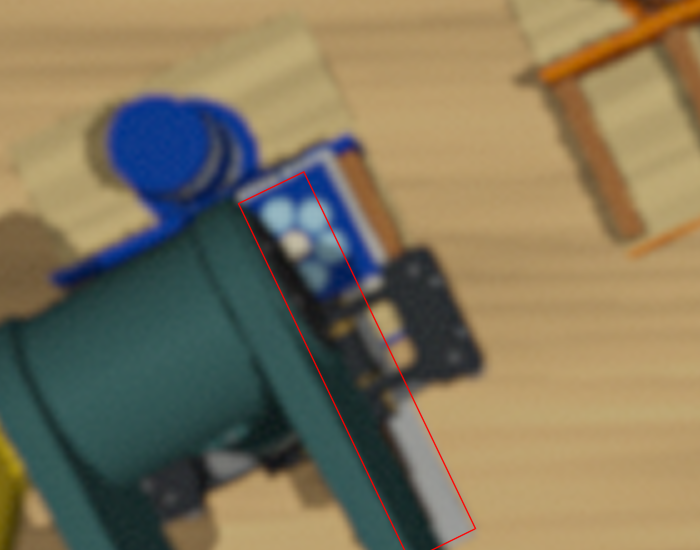

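View pics/e2.png

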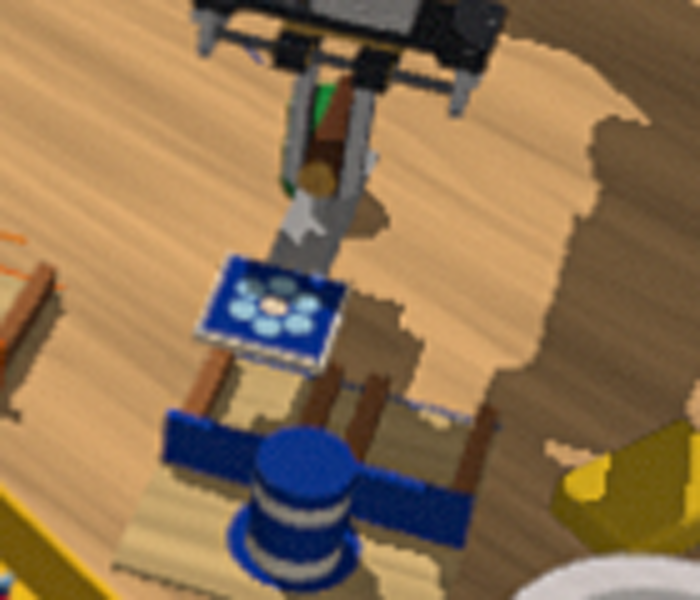

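```bash
cat > flower.py <<'E'
from h import *
import sys
# tile centre in top + scene by triangulating flower centre pixels, args: tx ty sx sy
a=list(map(float,sys.argv[1:5])); s=snapshot("top");q=snapshot("scene")
def ray(s,px):
    A=cast(s,[px],0.0)[0];K,D,R,t=cam(s);c=-R.T@t;d=A-c;return c,d/np.linalg.norm(d)
c1,d1=ray(s,a[:2]);c2,d2=ray(q,a[2:])
M=np.c_[d1,-d2];k=np.linalg.lstsq(M,c2-c1,rcond=None)[0];P1=c1+k[0]*d1;P2=c2+k[1]*d2
print("tri",((P1+P2)/2).round(4),"gap",np.linalg.norm(P1-P2).round(4))
z=get_obs()["tool_pos"][2]-.026
print("ztile top",z.round(4),"top cast",cast(s,[a[:2]],z)[0].round(4),"scene cast",cast(q,[a[2:]],z)[0].round(4))
E
python3 flower.py 199 179 385 241.5
```

```text
tri [0.5217 0.3351 0.0979] gap 0.0001
ztile top 0.102 top cast [0.5213 0.3341 0.102 ] scene cast [0.5256 0.3379 0.102 ]
```

Emit:
send_rows(rows=[0,0,-4,0,0,0,0,0,0,-8,0,0,0,0,0,0,-10,0,0,0,0,0,0,-11,0,0,0,0,0,0,-11,0,0,0,0,0,0,-8,0,0,0,0,0,0,-4,0,0,0,0,0,0,-1,0,0,0,0])

```text
time: 32.2
tool_pos: [0.4394, 0.2967, 0.0708]
ee_rot: [3.141, -0.0, -1.141]
wrist_force: [1.0, 0.6, -3.5]
width: 0.0235
```

```bash
python3 lat.py .431; python3 blade.py e3 140 130; python3 - <<'E'
from h import *
s=snapshot("scene"); save("e4",s["color"][200:300,340:450],6)
E
```

```text
t 32.2 lat 86.0 u 523.2 z 70.8 rot [ 3.1414e+00 -1.0000e-04 -1.1408e+00] lifter yaw 0.43 F [ 1.   0.6 -3.5] w 23.5
blade z 0.03379545578149632 yaw 0.4300001178665298 tip [[0.55579759 0.3501089  0.        ]]
```

View pics/e4.png

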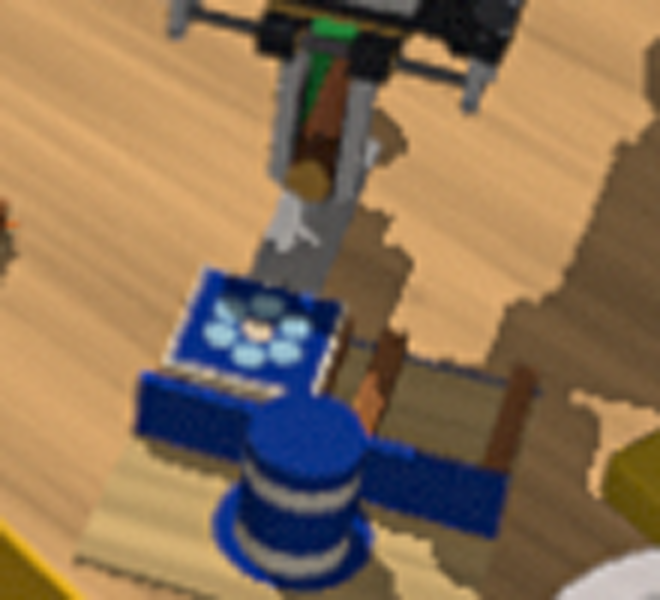

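View pics/e3.png

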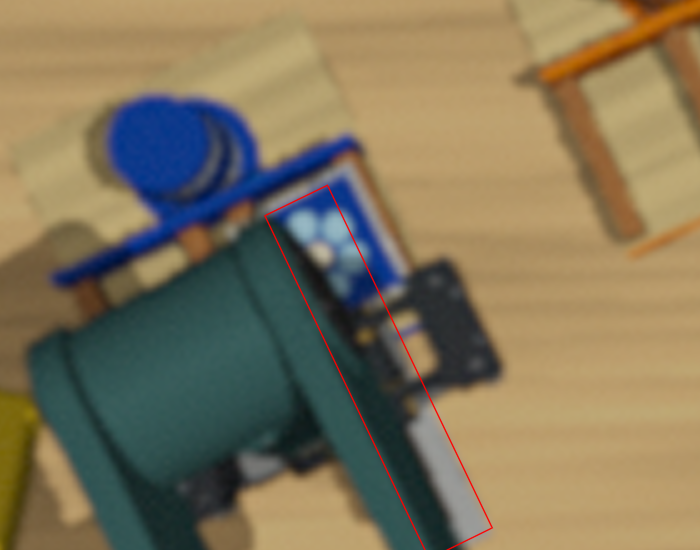

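Emit:
send_rows(rows=[0,0,-3,0,0,0,0,0,0,-2,0,0,0,0,0,0,-1.5,0,0,0,0,0,0,-1.2,0,0,0,0,0,0,-1.2,0,0,0,0,0,0,-1.2,0,0,0,0,0,0,-1.2,0,0,0,0,0,0,-1.2,0,0,0,0])

```text
time: 33.3
tool_pos: [0.4397, 0.2969, 0.0587]
ee_rot: [-3.141, -0.0, -1.141]
wrist_force: [0.3, -0.1, -3.4]
width: 0.024
```

Emit:
send_rows(rows=[0,0,-1.5,0,0,0,0,0,0,-2,0,0,0,0,0,0,-3,0,0,0,0,0,0,-3,0,0,0,0,0,0,-1,0,0,0,0,0,0,0,0,0,0,0,0,0,0,0,0,0,0,0,0,0,0,0,0,0])

```text
time: 34.3
tool_pos: [0.4396, 0.2968, 0.0481]
ee_rot: [-3.141, -0.0, -1.141]
wrist_force: [0.1, -0.6, -3.7]
width: 0.0241
```

```bash
python3 lat.py .431; python3 blade.py e5 140 130; python3 - <<'E'
from h import *
s=snapshot("scene"); save("e6",s["color"][200:300,340:450],6)
E
```

```text
t 34.3 lat 86.0 u 523.4 z 48.1 rot [-3.1414e+00 -1.0000e-04 -1.1408e+00] lifter yaw 0.43 F [ 0.1 -0.6 -3.7] w 24.1
blade z 0.01113008350573784 yaw 0.42998619546691175 tip [[0.55590721 0.35015628 0.        ]]
```

View pics/e6.png

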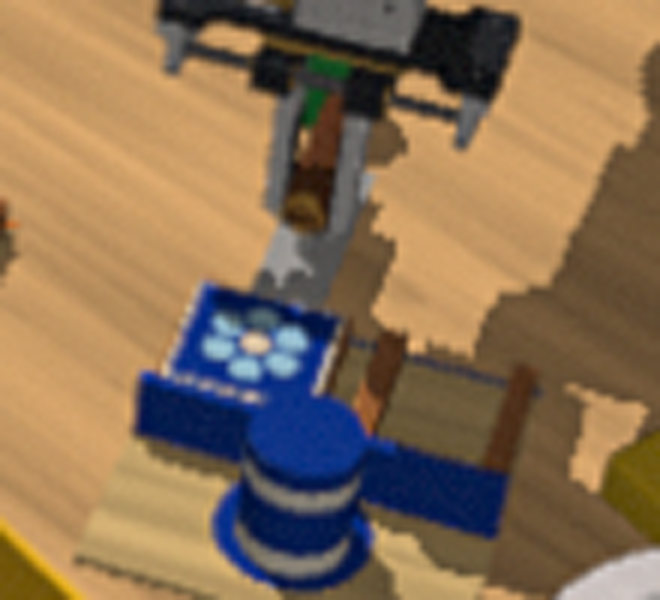

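View pics/e5.png

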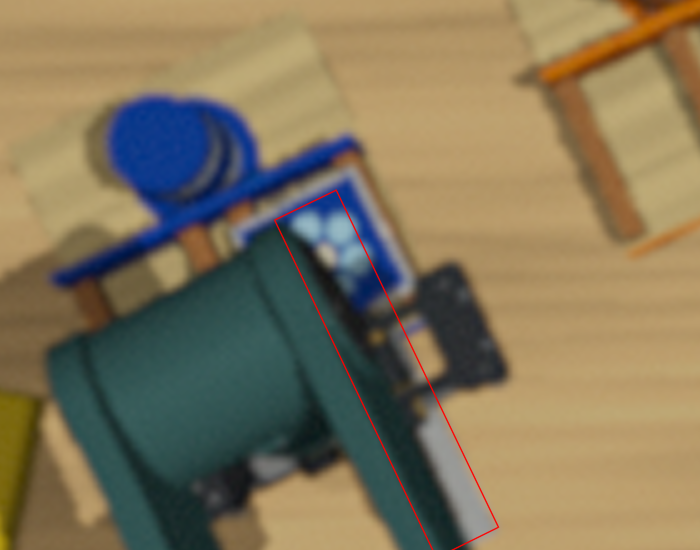

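Emit:
send_rows(rows=[0,0,4,0,0,0,0,0,0,4,0,0,0,0,0,0,2,0,0,0,0,0,0,1.5,0,0,0,0,0,0,1.5,0,0,0,0,0,0,1.5,0,0,0,0,0,0,2.5,0,0,0,0,0,0,4,0,0,0,0])

```text
time: 35.4
tool_pos: [0.4391, 0.2966, 0.0688]
ee_rot: [3.141, -0.0, -1.141]
wrist_force: [-0.1, -0.2, -3.6]
width: 0.024
```

Emit:
send_rows(rows=[0,0,6,0,0,0,0,0,0,8,0,0,0,0,0,0,8,0,0,0,0,0,0,5,0,0,0,0,-2,4,2,0,0,0,0,-4,8,0,0,0,0,0,-5,12,0,0,0,0,0,-6,14,0,0,0,0,0])

```text
time: 36.4
tool_pos: [0.4218, 0.3357, 0.0977]
ee_rot: [3.141, 0.0, -1.141]
wrist_force: [0.5, 0.2, -3.4]
width: 0.0242
```

Emit:
send_rows(rows=[-6,14,0,0,0,0,0,-6,12,0,0,0,0,0,-5,10,0,0,0,0,0,-4,8,0,0,0,0,0,-2,5,0,0,0,0,0,-1,3,0,0,0,0,0,-0.8,0.9,0,0,0,0,0,0,0,0,0,0,0,0])

```text
time: 37.4
tool_pos: [0.3978, 0.3875, 0.098]
ee_rot: [3.142, -0.0, -1.141]
wrist_force: [-0.2, 0.5, -3.7]
width: 0.0238
```

```bash
python3 lat.py .431; python3 st.py; python3 blade.py e7 130 130; python3 - <<'E'
from h import *
s=snapshot("scene"); save("e8",s["color"][180:300,340:480],5)
E
```

```text
t 37.4 lat 185.8 u 523.3 z 98.0 rot [ 3.1415e+00 -2.0000e-04 -1.1411e+00] lifter yaw 0.4297 F [-0.2  0.5 -3.7] w 23.8
37.4 [397.8 387.5  98. ] [180.   -0.  -65.4] w 23.8 F [-0.2  0.5 -3.7] T [-0.12  0.22 -0.01]
blade z 0.061013299323337634 yaw 0.42967715113867144 tip [[0.51413881 0.4407769  0.        ]]
```

View pics/e8.png

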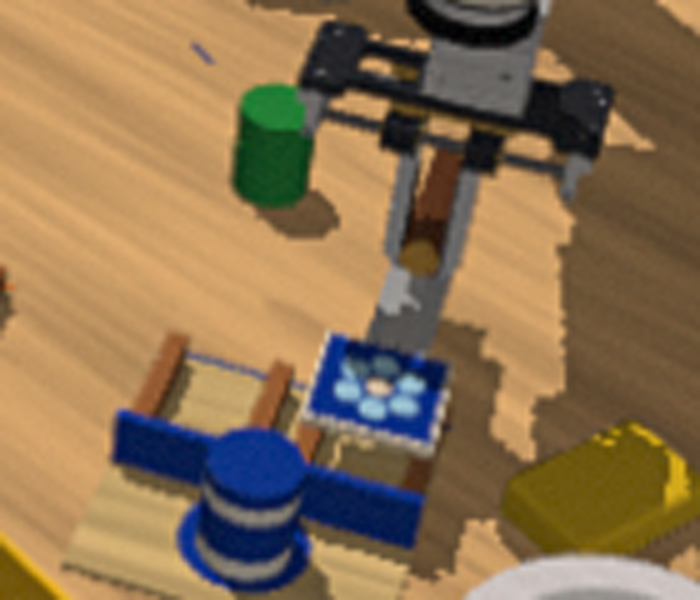

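View pics/e7.png

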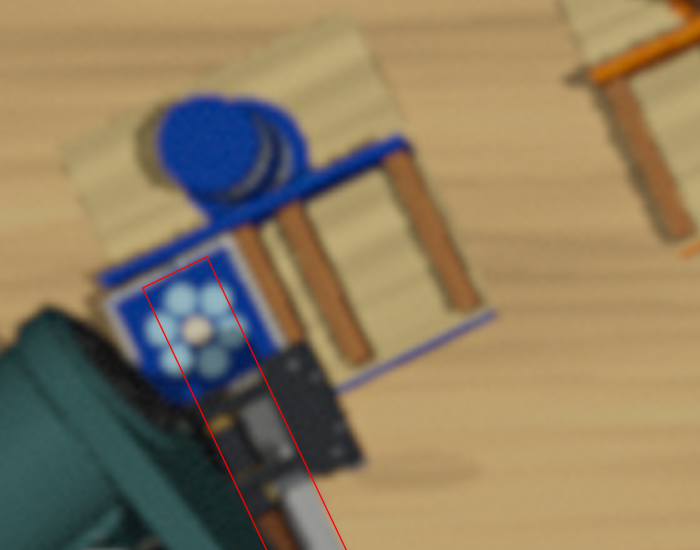

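```bash
python3 flower.py 169.4 195.8 415.6 257.5; python3 - <<'E'
from h import *
s=snapshot("top");H=hsv(s)
m=cv2.inRange(H,(11,140,115),(15,180,155))
for p,c,a in comps(m,25):
    if 125<c[1]<225 and 140<c[0]<240: print(c.round(1),a,cast(s,c,.027).round(4)[0,:2])
E
```

```text
tri [0.4802 0.4253 0.0686] gap 0.001
ztile top 0.072 top cast [0.4796 0.4247 0.072 ] scene cast [0.4838 0.4269 0.072 ]
[216.1 176.1] 142 [0.5366 0.3022]
[194.6 186.8] 156 [0.5073 0.3651]
[183.7 186.1] 78 [0.5101 0.3968]
```

Emit:
send_rows(rows=[0,0,-3,0,0,0,0,0,0,-5,0,0,0,0,0,0,-7,0,0,0,0,0,0,-7,0,0,0,0,0,0,-5,0,0,0,0,0,0,-3,0,0,0,0,0,0,-2,0,0,0,0,0,0,-1.2,0,0,0,0])

```text
time: 38.65
tool_pos: [0.3978, 0.3877, 0.0649]
ee_rot: [-3.141, -0.0, -1.141]
wrist_force: [-0.3, 0.3, -3.4]
width: 0.0238
```

Emit:
send_rows(rows=[0,0,-1.2,0,0,0,0,0,0,-1.2,0,0,0,0,0,0,-1.2,0,0,0,0,0,0,-1.2,0,0,0,0,0,0,-1.2,0,0,0,0,0,0,-1.2,0,0,0,0,0,0,-1.5,0,0,0,0,0,0,-2,0,0,0,0])

```text
time: 39.65
tool_pos: [0.3977, 0.3877, 0.0541]
ee_rot: [-3.141, -0.0, -1.141]
wrist_force: [0.7, 0.1, -2.8]
width: 0.0238
```

Emit:
send_rows(rows=[0,0,-2,0,0,0,0,0,0,-2,0,0,0,0,0,0,-1,0,0,0,0,0,0,0,0,0,0,0,0,0,0,0,0,0,0,0,0,0,0,0,0,0,0,0,0,0,0,0,0,0,0,0,0,0,0,0])

```text
time: 40.65
tool_pos: [0.3977, 0.3877, 0.0491]
ee_rot: [-3.142, -0.0, -1.141]
wrist_force: [-1.1, 0.2, -3.8]
width: 0.0239
```

```bash
python3 lat.py .431; python3 - <<'E'
from h import *
s=snapshot("scene"); save("e9",s["color"][200:300,350:460],6)
E
```

```text
t 40.6 lat 186.1 u 523.3 z 49.1 rot [-3.1415 -0.     -1.1408] lifter yaw 0.43 F [-1.1  0.2 -3.8] w 23.9
```

View pics/e9.png

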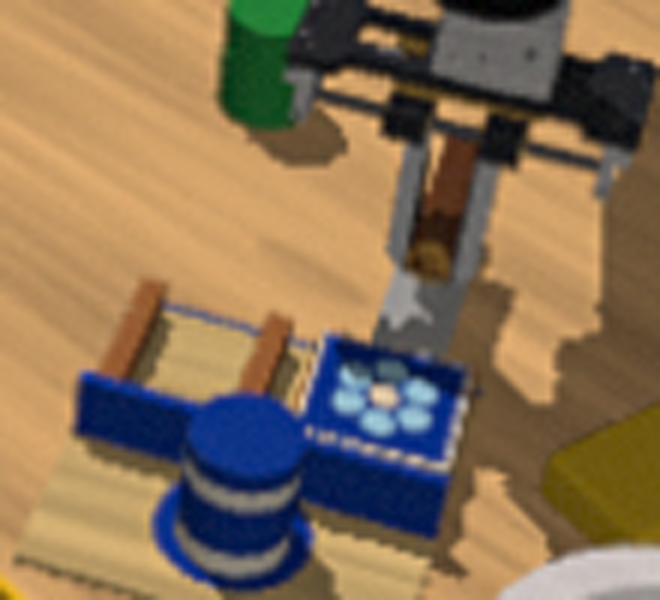

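Emit:
send_rows(rows=[-5.5,-2.5,0,0,0,0,0,-11,-5,0,0,0,0,0,-14,-6.4,0,0,0,0,0,-14,-6.4,0,0,0,0,0,-14,-6.4,0,0,0,0,0,-14,-6.4,0,0,0,0,0,-14,-6.4,0,0,0,0,0,-14,-6.4,0,0,0,0,0])

```text
time: 41.7
tool_pos: [0.2962, 0.3413, 0.0491]
ee_rot: [-3.141, -0.0, -1.141]
wrist_force: [-0.5, 0.0, -3.2]
width: 0.0237
```

Emit:
send_rows(rows=[0,0,25,0,0,0,0,0,0,35,0,0,0,0,0,0,20,0,0,0,0,8,-50,0,0,0,-4,0,8,-55,0,0,0,-8,0,8,-55,0,0,0,-8,0,8,-55,0,0,0,-8,0,8,-50,0,0,0,-8,0])

```text
time: 42.7
tool_pos: [0.3367, 0.0751, 0.1293]
ee_rot: [-3.14, 0.0, -1.774]
wrist_force: [1.4, -0.2, -3.1]
width: 0.0239
```

```bash
python3 st.py;python3 lat.py .431; python3 - <<'E'
from h import *
s=snapshot("top"); save("f1",s["color"][100:260,130:490],2.2)
s=snapshot("scene"); save("f2",s["color"][150:320,220:440],3.4)
E
python3 meas.py | head -3
```

```text
42.7 [336.7  75.1 129.3] [-179.9    0.  -101.6] w 23.9 F [ 1.4 -0.2 -3.1] T [ 0.09  0.08 -0.03]
t 42.7 lat -72.4 u 337.3 z 129.3 rot [-3.1400e+00  2.0000e-04 -1.7736e+00] lifter yaw -0.2028 F [ 1.4 -0.2 -3.1] w 23.9
blue [172.9 196.5] centre [480.6 426.1] rect [480.6 426.4] [68.5 67.7] ang 27.3 -1.094 0.476
orange [301.8 141.3] centre [630.2  50.6] rect [630.1  50.5] [64.9 64.6] ang 23.7 -1.157 0.414
bluepot [459.8   9.8] 666 [ 0.985  -0.4088] ((459.5, 7.5), 19.81171226501465)
```

View pics/f1.png

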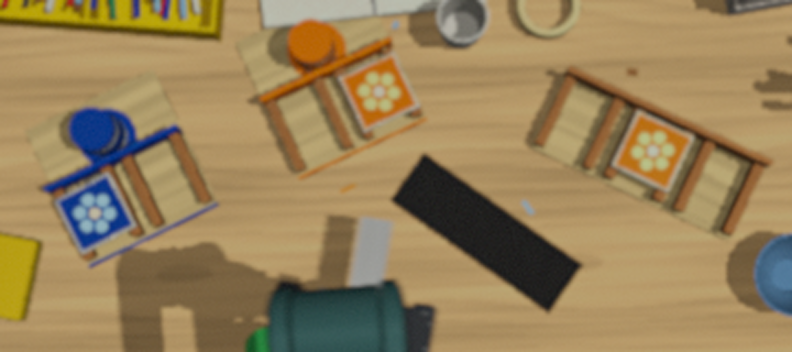

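View pics/f2.png

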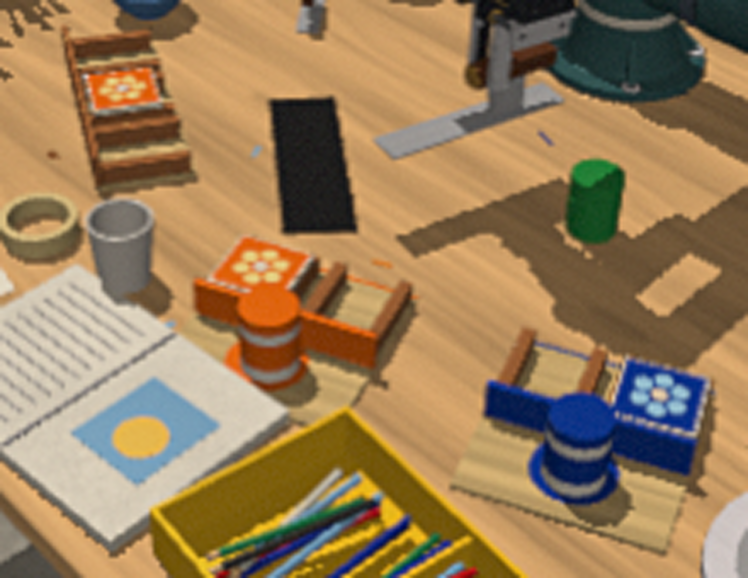

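Emit:
send_rows(rows=[1,-30,0,0,0,-2,0,1,-50,0,0,0,-3,0,1,-60,0,0,0,-3,0,1,-60,0,0,0,-3,0,2,-50,0,0,0,-3,0,1,-29.5,0,0,0,-0.9,0,0,0,-30,0,0,0,0,0,0,-30,0,0,0,0])

```text
time: 43.85
tool_pos: [0.3451, -0.202, 0.0686]
ee_rot: [-3.141, 0.0, -2.027]
wrist_force: [0.4, -0.2, -3.8]
width: 0.0241
```

```bash
python3 lat.py -.469; python3 - <<'E'
from h import *
s=snapshot("top");H=hsv(s)
n=np.array([np.sin(.469),np.cos(.469)]);u=np.array([np.cos(.469),-np.sin(.469)])
m=cv2.inRange(H,(11,140,115),(15,180,155))
for p,c,a in comps(m,25):
    if 125<c[1]<225 and 360<c[0]<490:
        q=cast(s,c,.027)[0,:2]; print(c.round(1),a,q.round(4),(q@n).round(4),(q@u).round(4))
for p,c,a in comps(cv2.inRange(H,(0,0,0),(179,255,50)),500):
    if 300<c[0]<400 and 165<c[1]<245:
        W=cast(s,cv2.convexHull(p.astype(np.float32))[:,0],.002)[:,:2].astype(np.float32)*1000; print("mat",cv2.minAreaRect(W),cast(s,c,.002))
E
python3 blade.py f3 340 130
```

```text
t 43.9 lat -24.2 u 399.1 z 68.6 rot [-3.1406e+00  5.0000e-04 -2.0274e+00] lifter yaw -0.4566 F [ 0.4 -0.2 -3.8] w 24.1
[430.3 151.1] 158 [ 0.5913 -0.3203] -0.0184 0.6722
[381.8 149.2] 113 [ 0.6011 -0.1809] 0.1103 0.618
[404.2 158.7] 122 [ 0.5713 -0.2442] 0.0404 0.62
[445.2 178. ] 104 [ 0.5119 -0.3594] -0.0893 0.6191
[467.9 187.9] 100 [ 0.4815 -0.4224] -0.1592 0.6204
mat ((375.88134765625, -54.07603454589844), (278.476318359375, 317.9413146972656), 53.109466552734375) [[ 0.41734248 -0.10232963  0.002     ]]
blade z 0.0269550376823487 yaw -0.4561789858191996 tip [[ 0.45718397 -0.25599683  0.        ]]
```

View pics/f3.png

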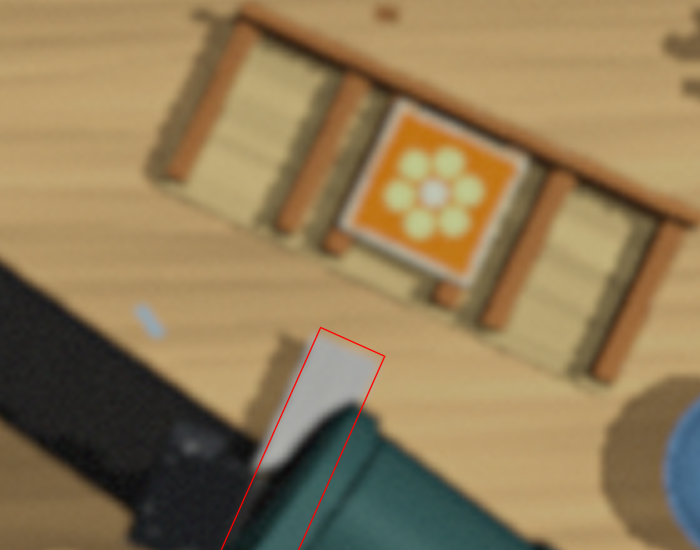

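Emit:
send_rows(rows=[-1,-2,-8,0,0,-0.7,0,0,0,-8,0,0,0,0,0,0,-3.5,0,0,0,0,0,0,0,0,0,0,0,12,-6.1,0,0,0,0,0,12,-6.1,0,0,0,0,0,0,0,0,0,0,0,0,0,0,0,0,0,0,0])

```text
time: 44.95
tool_pos: [0.3671, -0.2169, 0.0494]
ee_rot: [3.141, 0.0, -2.041]
wrist_force: [-0.5, 0.4, -2.2]
width: 0.0236
```

```bash
python3 lat.py -.469; python3 blade.py f4 340 130
```

```text
t 45.0 lat -27.5 u 425.5 z 49.4 rot [ 3.1406  0.     -2.0413] lifter yaw -0.4705 F [-0.5  0.4 -2.2] w 23.6
blade z 0.012410560810243394 yaw -0.4704787580590808 tip [[ 0.48122399 -0.27490573  0.        ]]
```

View pics/f4.png

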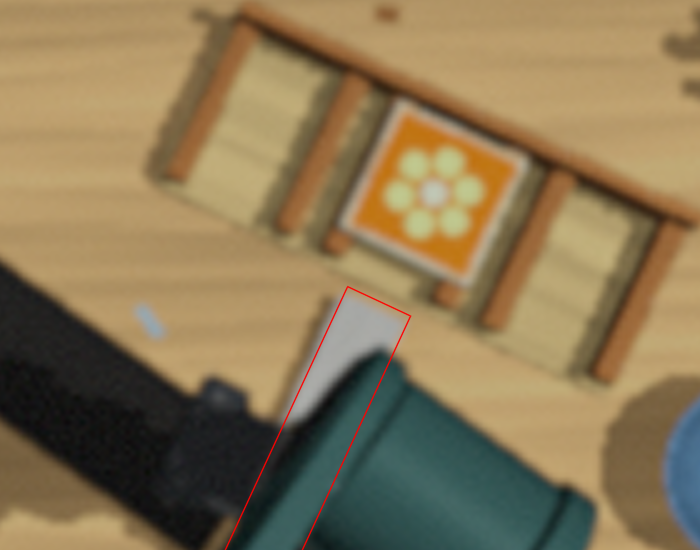

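Emit:
send_rows(rows=[6.5,-2.5,0,0,0,0,0,10,-5,0,0,0,0,0,10,-5,0,0,0,0,0,10,-5,0,0,0,0,0,10,-5.1,0,0,0,0,0,8,-4.1,0,0,0,0,0,0,0,0,0,0,0,0,0,0,0,0,0,0,0])

```text
time: 46.0
tool_pos: [0.4214, -0.2435, 0.0494]
ee_rot: [3.141, -0.0, -2.041]
wrist_force: [0.5, -0.1, -3.8]
width: 0.0239
```

```bash
python3 lat.py -.469; python3 blade.py f5 340 130
```

```text
t 46.0 lat -26.7 u 485.9 z 49.4 rot [ 3.1407e+00 -1.0000e-04 -2.0414e+00] lifter yaw -0.4706 F [ 0.5 -0.1 -3.8] w 23.9
blade z 0.012382033979750441 yaw -0.47056864135123444 tip [[ 0.53547406 -0.3015115   0.        ]]
```

View pics/f5.png

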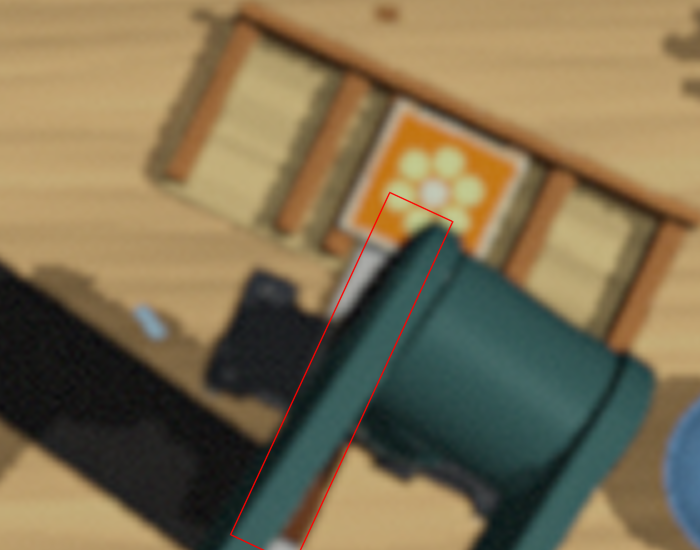

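Emit:
send_rows(rows=[8,-4,0,0,0,0,0,10,-5.1,0,0,0,0,0,10,-5.1,0,0,0,0,0,8,-4,0,0,0,0,0,3.2,-1.8,0,0,0,0,0,0,0,0,0,0,0,0,0,0,4,0,0,0,0,0,0,4,0,0,0,0])

```text
time: 47.05
tool_pos: [0.4607, -0.2636, 0.058]
ee_rot: [-3.142, -0.0, -2.041]
wrist_force: [0.5, -0.5, -3.2]
width: 0.0238
```

Emit:
send_rows(rows=[0,0,1.5,0,0,0,0,0,0,1.5,0,0,0,0,0,0,1.5,0,0,0,0,0,0,2,0,0,0,0,0,0,3,0,0,0,0,0,0,5,0,0,0,0,0,0,5,0,0,0,0,0,0,0,0,0,0,0])

```text
time: 48.05
tool_pos: [0.4613, -0.264, 0.0779]
ee_rot: [-3.14, -0.0, -2.041]
wrist_force: [0.7, 0.7, -3.8]
width: 0.0237
```

```bash
python3 lat.py -.469;python3 blade.py f6 360 130;  python3 - <<'E'
from h import *
s=snapshot("scene"); save("f7",s["color"][110:220,220:330],5)
E
```

```text
t 48.0 lat -26.9 u 530.8 z 77.9 rot [-3.1400e+00 -3.0000e-04 -2.0414e+00] lifter yaw -0.4706 F [ 0.7  0.7 -3.8] w 23.7
blade z 0.040934260739068175 yaw -0.47057961025949524 tip [[ 0.57543352 -0.32200063  0.        ]]
```

View pics/f7.png

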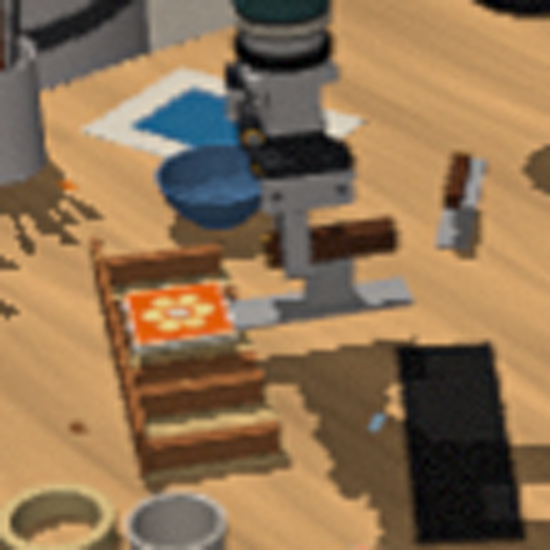

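View pics/f6.png

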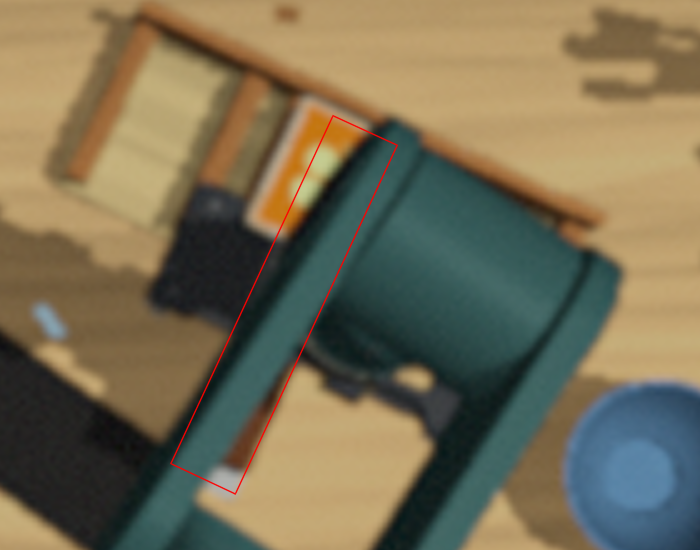

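Emit:
send_rows(rows=[0,0,4,0,0,0,0,0,0,7,0,0,0,0,0,0,9,0,0,0,0,0,0,9,0,0,0,0,0,0,9,0,0,0,0,0,0,7,0,0,0,0,0,0,4,0,0,0,0,0,0,2,0,0,0,0])

```text
time: 49.15
tool_pos: [0.4609, -0.2637, 0.1283]
ee_rot: [-3.142, -0.0, -2.041]
wrist_force: [-1.0, -0.2, -3.5]
width: 0.0238
```

Emit:
send_rows(rows=[0.6,5,0,0,0,0.6,0,1.4,11,0,0,0,1.5,0,2.1,17,0,0,0,2.4,0,2.6,21,0,0,0,3,0,3,24,0,0,0,3.3,0,3.1,25,0,0,0,3.4,0,3.1,25,0,0,0,3.4,0,3.1,25,0,0,0,3.4,0])

```text
time: 50.15
tool_pos: [0.4797, -0.1085, 0.128]
ee_rot: [3.141, 0.0, -1.671]
wrist_force: [0.3, -0.2, -4.0]
width: 0.0234
```

Emit:
send_rows(rows=[3.1,25,0,0,0,3.4,0,3.1,25,0,0,0,3.4,0,3.1,25,0,0,0,3.4,0,3.1,25,0,0,0,3.4,0,2.9,23,0,0,0,3.2,0,2.5,20,0,0,0,2.8,0,2,16,0,0,0,2.4,0,1.6,13,0,0,0,2,0])

```text
time: 51.15
tool_pos: [0.5011, 0.0626, 0.1281]
ee_rot: [3.141, -0.0, -1.253]
wrist_force: [-0.6, 0.2, -4.2]
width: 0.0239
```

Emit:
send_rows(rows=[1.4,11,0,0,0,1.6,0,1.1,9,0,0,0,1.3,0,1,8,0,0,0,1.1,0,0.8,6,0,0,0,0.9,0,0.6,5,0,0,0,0.7,0,0.4,3,0,0,0,0.5,0,0.3,2,0,0,0,0.3,0,0.2,1,0,0,0,0.2,0])

```text
time: 52.15
tool_pos: [0.5071, 0.1063, 0.1281]
ee_rot: [3.142, -0.0, -1.141]
wrist_force: [-0.2, 0.2, -3.5]
width: 0.0237
```

```bash
python3 st.py; python3 lat.py .431;python3 blade.py g1 230 90;  python3 - <<'E'
from h import *
s=snapshot("scene"); save("g2",s["color"][170:280,250:370],5)
E
```

```text
52.15 [507.1 106.3 128.1] [180.   -0.  -65.4] w 23.7 F [-0.2  0.2 -3.5] T [-0.06  0.25 -0.02]
t 52.1 lat -115.2 u 505.2 z 128.1 rot [ 3.1416e+00 -2.0000e-04 -1.1406e+00] lifter yaw 0.4302 F [-0.2  0.2 -3.5] w 23.7
blade z 0.09111334511990982 yaw 0.4301644169792207 tip [[0.62343838 0.15972607 0.        ]]
```

View pics/g1.png

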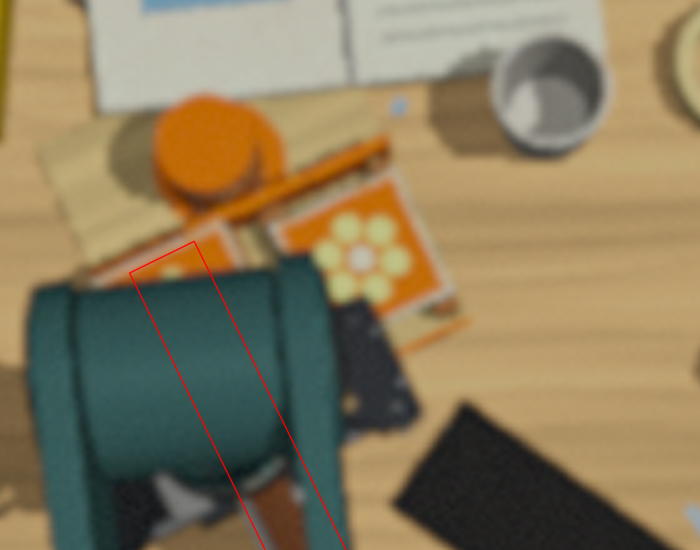

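View pics/g2.png

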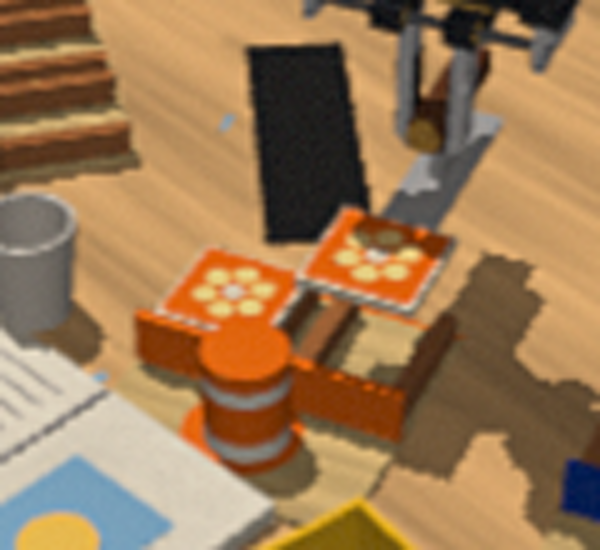

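```bash
python3 - <<'E'
from h import *
q=snapshot("scene")
print(cast(q,[[325.2,221.4]],.102),cast(q,[[296.3,228.4]],.035))
E
```

```text
[[0.59391458 0.14749201 0.102     ]] [[0.63346383 0.0505282  0.035     ]]
```

Emit:
send_rows(rows=[0,0,-4,0,0,0,0,0,0,-8,0,0,0,0,0,0,-10,0,0,0,0,0,0,-11,0,0,0,0,0,0,-11,0,0,0,0,0,0,-8,0,0,0,0,0,0,-4,0,0,0,0,0,0,-1,0,0,0,0])

```text
time: 53.3
tool_pos: [0.507, 0.1064, 0.0709]
ee_rot: [3.141, -0.0, -1.141]
wrist_force: [-0.3, -1.2, -4.0]
width: 0.0239
```

```bash
python3 lat.py .431;python3 blade.py g3 230 90;  python3 - <<'E'
from h import *
s=snapshot("scene"); save("g4",s["color"][180:280,260:360],6)
E
```

```text
t 53.3 lat -115.2 u 505.1 z 70.9 rot [ 3.1414 -0.     -1.1408] lifter yaw 0.43 F [-0.3 -1.2 -4. ] w 23.9
blade z 0.0339071664233439 yaw 0.4299688439451004 tip [[0.623396   0.15971236 0.        ]]
```

View pics/g3.png

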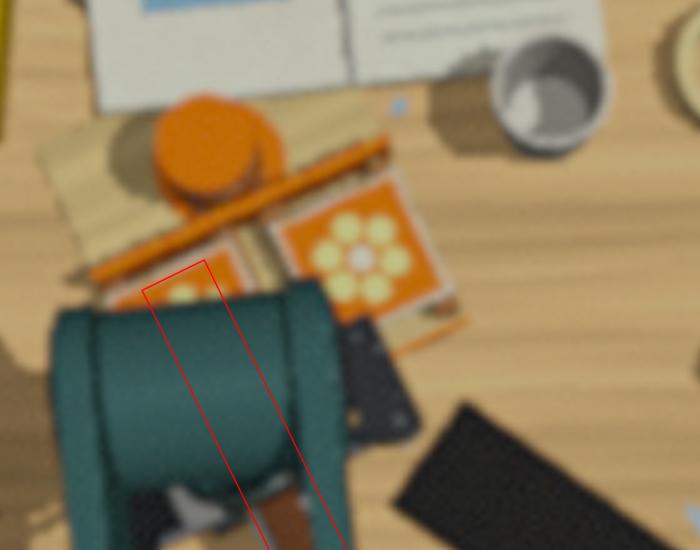

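View pics/g4.png

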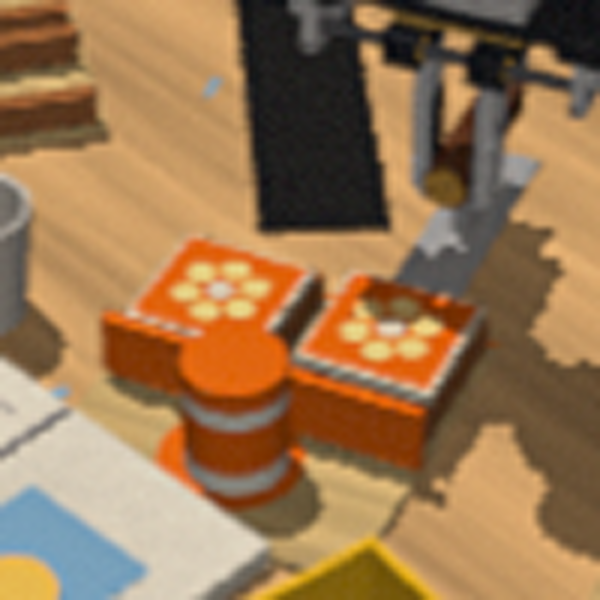

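Emit:
send_rows(rows=[0,0,-3,0,0,0,0,0,0,-2,0,0,0,0,0,0,-1.5,0,0,0,0,0,0,-1.2,0,0,0,0,0,0,-1.2,0,0,0,0,0,0,-1.2,0,0,0,0,0,0,-1.2,0,0,0,0,0,0,-1.2,0,0,0,0])

```text
time: 54.4
tool_pos: [0.5074, 0.1064, 0.0588]
ee_rot: [-3.141, -0.0, -1.141]
wrist_force: [-0.7, -0.1, -3.4]
width: 0.0234
```

Emit:
send_rows(rows=[0,0,-1.5,0,0,0,0,0,0,-2,0,0,0,0,0,0,-3,0,0,0,0,0,0,-3,0,0,0,0,0,0,0,0,0,0,0,0,0,0,0,0,0,0,0,0,0,0,0,0,0,0,0,0,0,0,0,0])

```text
time: 55.4
tool_pos: [0.5072, 0.1064, 0.0492]
ee_rot: [-3.141, -0.0, -1.141]
wrist_force: [0.2, 0.2, -3.1]
width: 0.0241
```

Emit:
send_rows(rows=[-5.5,-2.5,0,0,0,0,0,-11,-5,0,0,0,0,0,-14,-6.4,0,0,0,0,0,-14,-6.4,0,0,0,0,0,-14,-6.4,0,0,0,0,0,-14,-6.4,0,0,0,0,0,-14,-6.4,0,0,0,0,0,-14,-6.4,0,0,0,0,0])

```text
time: 56.4
tool_pos: [0.4056, 0.06, 0.0492]
ee_rot: [-3.141, -0.0, -1.141]
wrist_force: [-1.0, -0.1, -1.8]
width: 0.0237
```

```bash
python3 st.py; python3 - <<'E'
from h import *
s=snapshot("top"); save("h1",s["color"][90:250,130:490],2.2)
s=snapshot("scene"); save("h2",s["color"][150:320,220:440],3.4)
E
python3 meas.py | head -3
```

```text
56.4 [405.6  60.   49.2] [-180.    -0.   -65.4] w 23.7 F [-1.  -0.1 -1.8] T [ 0.01  0.09 -0.02]
blue [172.8 196.5] centre [480.6 426.1] rect [480.5 426.5] [68.5 67.5] ang 27.3 -1.094 0.476
orange [301.9 141.3] centre [630.3  50.4] rect [630.2  50.3] [64.9 64.7] ang 23.4 -1.163 0.408
orange [269.3 156.1] centre [589.7 145.8] rect [589.6 145.7] [64.  63.5] ang 25.1 -1.132 0.439
```

View pics/h1.png

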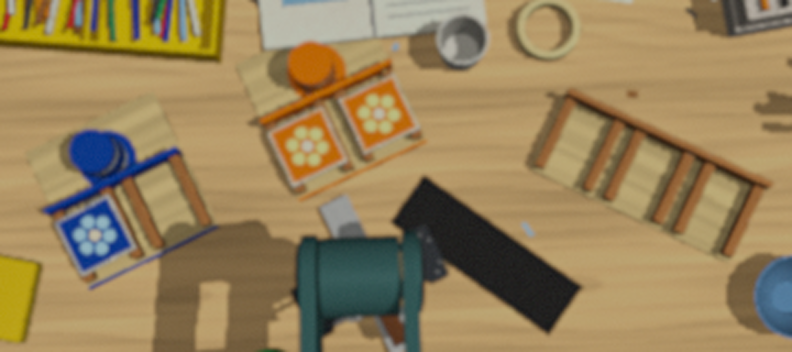

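View pics/h2.png

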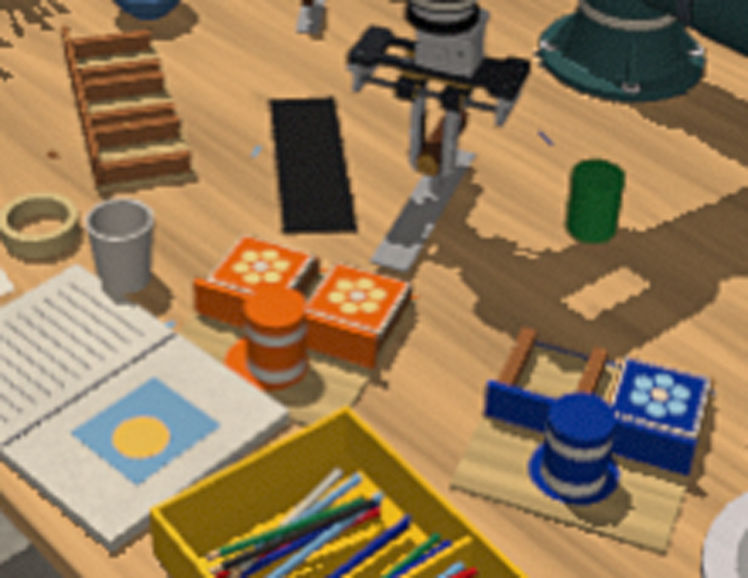

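```bash
python3 - <<'E'
from h import *
s=snapshot("top");q=snapshot("scene")
save("h3",s["color"][95:175,235:325],7);save("h4",q["color"][215:285,270:370],7)
E
```

View pics/h3.png

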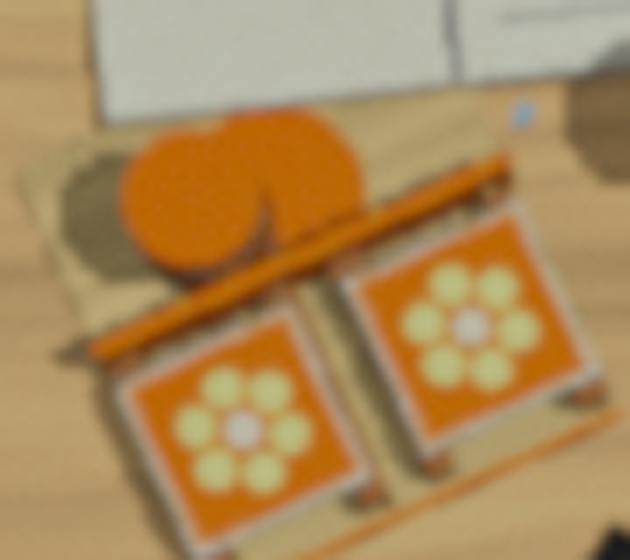

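View pics/h4.png

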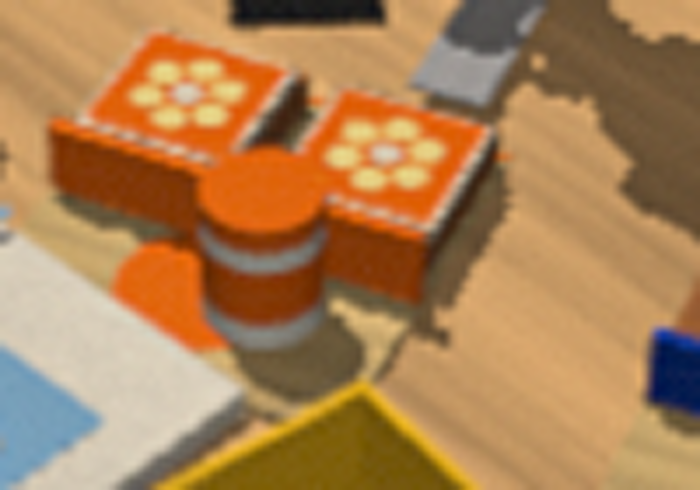

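```bash
python3 - <<'E'
from h import *
s=snapshot("top")
c=np.array([[424,178],[580,288],[548,332],[393,222]])/2.2+np.array([130,90])
P=cast(s,c,.002)[:,:2];print(P,P.mean(0),np.linalg.norm(P[1]-P[0]),np.linalg.norm(P[2]-P[1]));d=P[0]-P[1];print(np.arctan2(d[1],d[0]));d=P[3]-P[2];print(np.arctan2(d[1],d[0]))
E
python3 st.py
```

```text
[[ 0.54589309 -0.00800854]
 [ 0.39279802 -0.21081726]
 [ 0.33571952 -0.16629571]
 [ 0.48787575  0.03519622]] [ 0.44057159 -0.08748132] 0.2541052467296208 0.07238869817783673
0.9241830091087826
0.9240086117453654
56.7 [407.1  60.5  49.3] [-180.    -0.   -65.4] w 23.9 F [ 0.1  0.5 -3.4] T [0.03 0.17 0.  ]
```

Emit:
send_rows(rows=[0,-8,20,0,0,0,0,0,-15,30,0,0,0,0,4,-24,0,0,0,4.7,0,4,-26,0,0,0,4.7,0,4,-26,0,0,0,4.7,0,4,-26,0,0,0,4.7,0,4,-22,0,0,0,4.7,0,4,-14,0,0,0,4.8,0])

```text
time: 57.7
tool_pos: [0.4312, -0.1016, 0.099]
ee_rot: [3.142, -0.0, -0.645]
wrist_force: [0.5, 0.2, -3.5]
width: 0.0236
```

Emit:
send_rows(rows=[0,0,-15,0,0,0,0,0,0,-20,0,0,0,0,0,0,-10,0,0,0,0,0,0,-5,0,0,0,0,0,0,0,0,0,0,0,0,0,0,0,0,0,0,0,0,0,0,0,0,0,0,0,0,0,0,0,0])

```text
time: 58.7
tool_pos: [0.4309, -0.1007, 0.0495]
ee_rot: [-3.141, -0.001, -0.647]
wrist_force: [-0.3, 0.0, -3.2]
width: 0.024
```

```bash
python3 st.py; python3 blade.py i1 290 150
```

```text
58.7 [ 430.9 -100.7   49.5] [-1.80e+02 -1.00e-01 -3.71e+01] w 24.0 F [-0.3  0.  -3.2] T [-0.09  0.1  -0.01]
blade z 0.012532444747994705 yaw 0.9238395166083027 tip [[0.50801851 0.0014766  0.        ]]
```

View pics/i1.png

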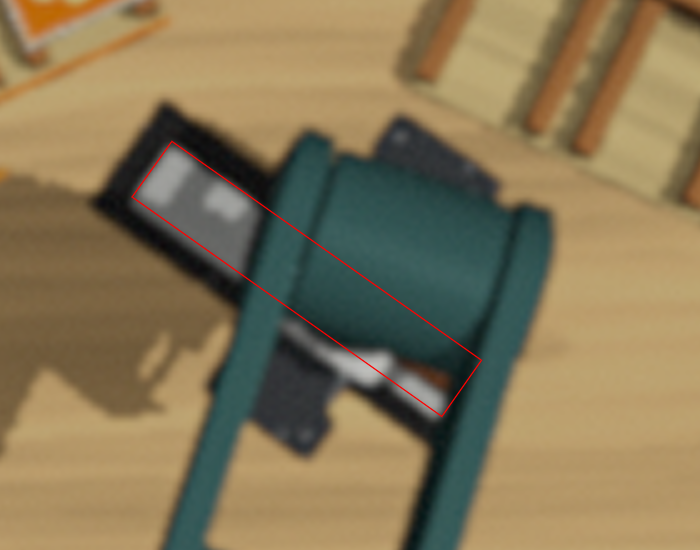

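Well centred on the mat. Lower 11 mm and release.

Emit:
send_rows(rows=[0,0,-5,0,0,0,0,0,0,-3,0,0,0,0,0,0,-2,0,0,0,0,0,0,-1,0,0,0,0,0,0,0,0,0,0,0,0,0,0,0,0,0,1,0,0,0,0,0,0,1,0,0,0,0,0,0,1])

```text
time: 59.75
tool_pos: [0.4308, -0.1005, 0.0382]
ee_rot: [-3.141, -0.001, -0.647]
wrist_force: [-1.1, -0.5, -0.7]
width: 0.0506
```

Emit:
send_rows(rows=[0,0,0,0,0,0,1,0,0,20,0,0,0,1,0,0,40,0,0,0,1,0,0,40,0,0,0,1,0,0,20,0,0,0,1,-30,20,0,0,0,0,1,-30,40,0,0,0,0,1,0,40,0,0,0,0,1])

```text
time: 60.75
tool_pos: [0.3694, 0.0001, 0.1583]
ee_rot: [-3.141, -0.001, -0.649]
wrist_force: [0.8, 0.3, -0.5]
width: 0.0939
```

```bash
python3 st.py; python3 - <<'E'
from h import *
s=snapshot("top");q=snapshot("scene")
save("i3",s["color"][95:255,130:490],2.2);save("i4",q["color"][150:320,220:440],3.4)
E
```

```text
60.75 [3.694e+02 1.000e-01 1.583e+02] [-1.80e+02 -1.00e-01 -3.72e+01] w 93.9 F [ 0.8  0.3 -0.5] T [-0.02  0.04  0.03]
```

View pics/i3.png

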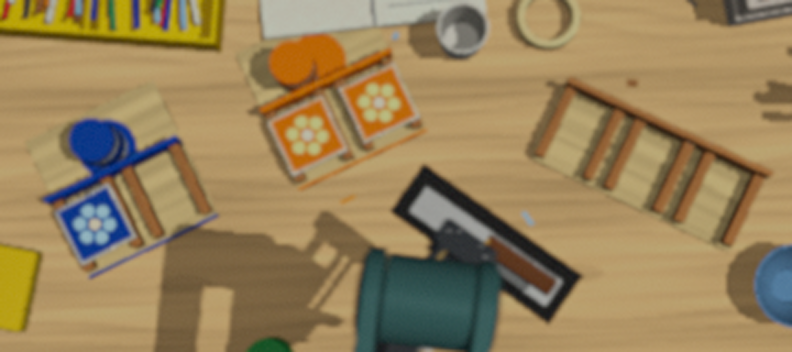

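View pics/i4.png

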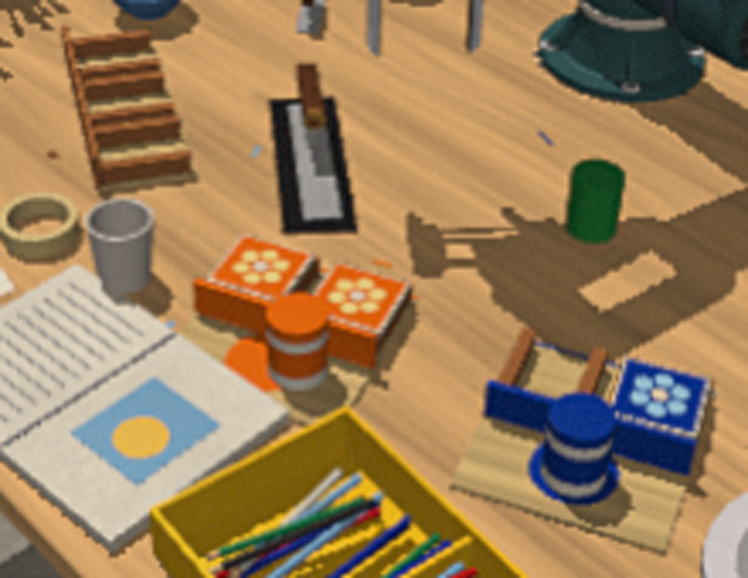

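```bash
python3 - <<'E'
from h import *
s=snapshot("top");q=snapshot("scene")
P=cast(s,[[262.6,123.6]],.075)[0];print(P)
c,si=np.cos(.431),np.sin(.431)
d=P[:2]-np.array([.6092,.0968]);print("local",d[0]*c+d[1]*si,-d[0]*si+d[1]*c)
# scene lid: (298,313)/3.4
print(cast(q,[[298/3.4+220,313/3.4+150]],.075))
H=hsv(s)
# earlier placed pot lid px (271.7,120)
print(cast(s,[[271.6,119.9]],.075))
E
```

```text
[0.67631514 0.15871899 0.075     ]
local 0.08684584241958783 0.028217072402814198
[[0.68074559 0.16171871 0.075     ]]
[[0.68611959 0.13304981 0.075     ]]
```

Emit:
send_rows(rows=[40,20,0,0,0,-4,1,50,26,0,0,0,-4,1,50,26,0,0,0,-4,1,50,26,0,0,0,-4,1,50,26,0,0,0,-4,1,40,20,0,0,0,-4,1,28.5,15.5,0,0,0,-4.2,1,0,0,-15,0,0,0,1])

```text
time: 61.95
tool_pos: [0.6815, 0.158, 0.1419]
ee_rot: [-3.141, -0.001, -1.139]
wrist_force: [-0.5, 0.0, -0.2]
width: 0.094
```

```bash
python3 st.py; python3 - <<'E'
from h import *
s=snapshot("top");q=snapshot("scene")
save("j3",s["color"][95:175,235:325],7);save("j4",q["color"][190:285,260:370],6)
E
```

```text
61.95 [681.5 158.  141.9] [-180.    -0.   -65.3] w 94.0 F [-0.5  0.  -0.2] T [-0.02  0.13  0.  ]
```

View pics/j4.png

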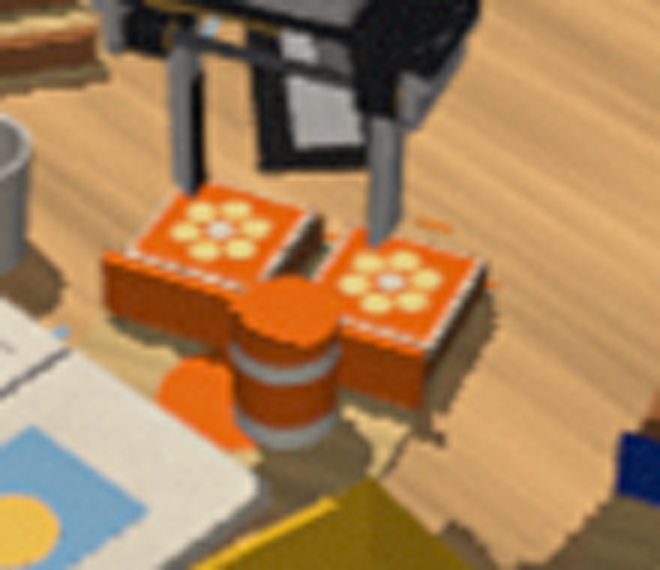

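Emit:
send_rows(rows=[-3,1,-30,0,0,0,1,0,0,-30,0,0,0,1,0,0,-24,0,0,0,1,0,0,-12,0,0,0,1,0,0,0,0,0,0,1,0,0,0,0,0,0,0,0,0,0,0,0,0,0,0,0,0,0,0,0,0])

```text
time: 63.05
tool_pos: [0.6766, 0.1601, 0.0481]
ee_rot: [-3.14, -0.001, -1.139]
wrist_force: [-0.9, -0.5, 0.2]
width: 0.0672
```

Emit:
send_rows(rows=[0,0,0,0,0,0,0,0,0,0,0,0,0,0,0,0,0,0,0,0,0,0,0,8,0,0,0,0,0,0,12,0,0,0,0,0,0,0,0,0,0,0,0,0,0,0,0,0,0,0,0,0,0,0,0,0])

```text
time: 64.05
tool_pos: [0.6755, 0.16, 0.0664]
ee_rot: [3.14, 0.001, -1.139]
wrist_force: [0.8, 0.0, -3.6]
width: 0.0558
```

```bash
python3 st.py; python3 - <<'E'
from h import *
q=snapshot("scene")
save("k4",q["color"][190:285,260:370],6)
E
```

```text
64.05 [675.5 160.   66.4] [179.9   0.  -65.3] w 55.8 F [ 0.8  0.  -3.6] T [-0.01  0.12  0.03]
```

View pics/k4.png

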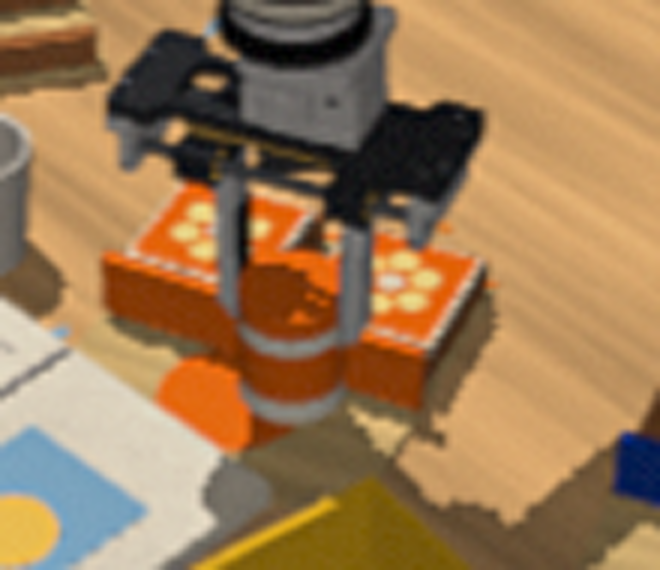

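Emit:
send_rows(rows=[3,-6,0,0,0,0,0,4,-9,0,0,0,0,0,4,-8,0,0,0,0,0,0,-3,-6,0,0,0,0,0,0,-7,0,0,0,0,0,0,-4,0,0,0,0,0,0,-2,0,0,0,0,0,0,0,0,0,0,0])

```text
time: 65.1
tool_pos: [0.6871, 0.1342, 0.0482]
ee_rot: [-3.141, -0.0, -1.139]
wrist_force: [0.3, -0.7, -3.4]
width: 0.0552
```

```bash
python3 st.py; python3 - <<'E'
from h import *
q=snapshot("scene")
save("k5",q["color"][190:285,260:370],6)
E
```

```text
65.1 [687.1 134.2  48.2] [-180.    -0.   -65.2] w 55.2 F [ 0.3 -0.7 -3.4] T [-0.01  0.1  -0.05]
```

View pics/k5.png

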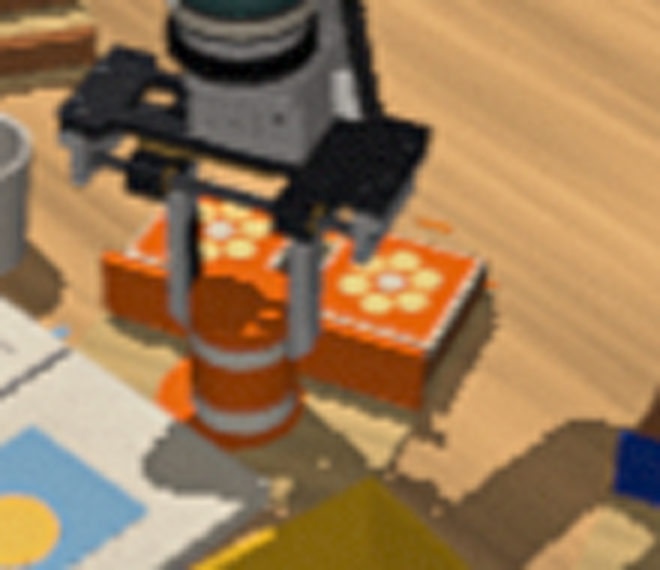

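Emit:
send_rows(rows=[2,-2,1,0,0,0,0,1,-1,0,0,0,0,0,0,0,-1,0,0,0,0,0,0,-1,0,0,0,0,0,0,0,0,0,0,0,0,0,0,0,0,0,1,0,0,0,0,0,0,1,0,0,0,0,0,0,1])

```text
time: 66.15
tool_pos: [0.6903, 0.1311, 0.0473]
ee_rot: [-3.141, -0.0, -1.139]
wrist_force: [-0.1, -0.5, 0.9]
width: 0.0818
```

Emit:
send_rows(rows=[0,0,0,0,0,0,1,0,0,30,0,0,0,1,0,0,40,0,0,0,1,0,0,40,0,0,0,1,0,0,40,0,0,0,1,-50,20,10,0,0,0,1,-60,30,0,0,0,0,1,-60,30,0,0,0,0,1])

```text
time: 67.15
tool_pos: [0.5268, 0.2075, 0.2074]
ee_rot: [-3.141, 0.0, -1.14]
wrist_force: [-0.1, 1.4, 1.1]
width: 0.0941
```

Emit:
send_rows(rows=[-60,30,0,0,0,0,1,-60,30,0,0,0,0,1,-40,30,0,0,0,0,1,-20,30,0,0,0,0,1,0,30,0,0,0,0,1,0,30,0,0,0,0,1,0,20,0,0,0,0,1,0,0,0,0,0,0,1])

```text
time: 68.15
tool_pos: [0.3563, 0.4033, 0.2067]
ee_rot: [3.141, -0.001, -1.138]
wrist_force: [-0.6, -0.4, 0.9]
width: 0.0942
```

```bash
python3 st.py; python3 - <<'E'
from h import *
s=snapshot("top");q=snapshot("scene")
save("l3",s["color"][95:255,130:490],2.2);save("l4",q["color"][150:320,220:440],3.4)
save("l5",s["color"][95:175,235:325],7)
H=hsv(s)
E
python3 meas.py
```

```text
68.15 [356.3 403.3 206.7] [180.   -0.  -65.2] w 94.2 F [-0.6 -0.4  0.9] T [0.01 0.16 0.03]
blue [172.8 196.7] centre [479.5 426. ] rect [479.2 425.5] [71.4 68.2] ang 27.1 -1.098 0.473
orange [302.  141.2] centre [630.3  50.4] rect [630.2  50.3] [64.8 64.9] ang 23.5 -1.16 0.411
orange [269.4 156. ] centre [589.7 145.8] rect [589.7 145.8] [64.9 64.7] ang 23.8 -1.156 0.415
bluepot [459.8   9.8] 667 [ 0.985  -0.4088] ((459.5, 7.5), 19.81171226501465)
bluepot [176.3 163.5] 609 [0.5707 0.405 ] ((180.0, 171.5), 31.988378524780273)
bluepot [172.8 196.8] 262 [0.4768 0.4158] ((173.20755004882812, 197.41510009765625), 16.142980575561523)
bluepot [ 85.  305.8] 261 [0.1825 0.6584] ((83.0, 304.625), 12.860528945922852)
orangepot [274.1 124.1] 628 [0.675  0.1266] ((277.5, 131.5), 32.44235610961914)
orangepot [302.  141.1] 252 [0.6242 0.049 ] ((301.5, 141.5), 15.508162498474121)
orangepot [269.4 156.2] 254 [0.5839 0.1421] ((269.5, 156.0), 15.33796215057373)
handle [345.7 193.4] 213 ((441.20843505859375, -83.00787353515625), (250.8485870361328, 77.3826675415039), 54.46503448486328)
handle [365. 215.] 247 ((410.332275390625, -121.9857177734375), (99.27833557128906, 19.959854125976562), 53.19721603393555)
grey [333.1 193.6] 446 ((472.5730285644531, -40.18097686767578), (108.55359649658203, 41.24919509887695), 53.687278747558594)
black [351.1 203.7] 745 ((442.3990173339844, -86.0649642944336), (249.760009765625, 70.50814819335938), 53.022010803222656)
```

View pics/l3.png

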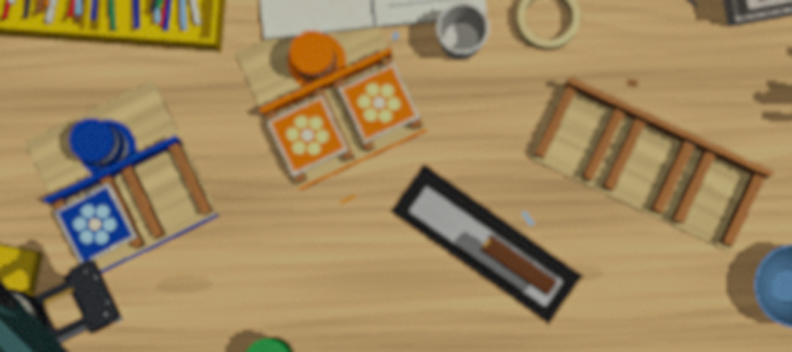

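View pics/l4.png

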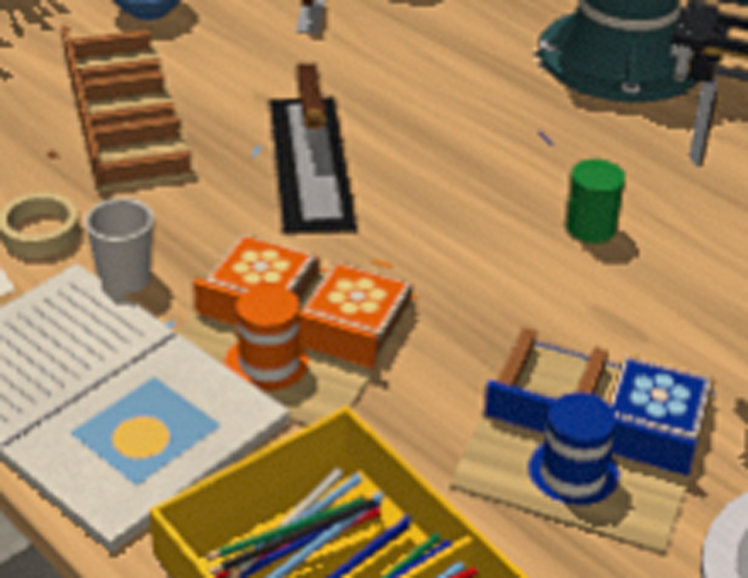

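View pics/l5.png

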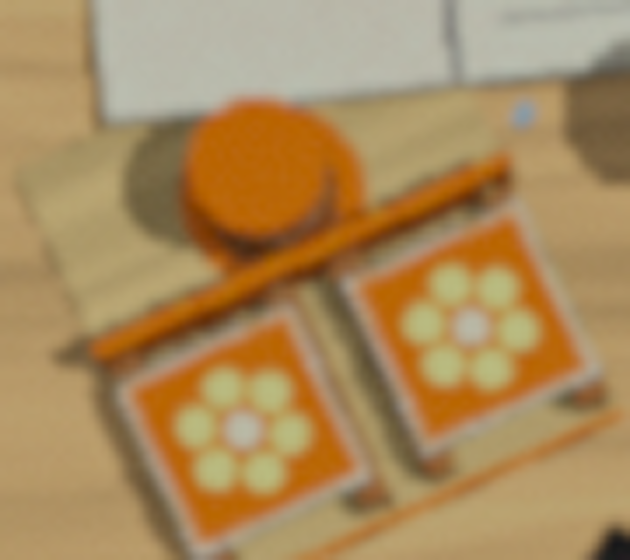

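```bash
python3 -c "
from bench import *
print(close_job())"
```

```text
the job is handed in; nothing more can be done
None
```

The job is done and handed in at about 68 s of the 210 s allowed. No verdict was reported, but all my last checks passed.

- **Pots:** I swapped them by way of a bare spot on the bench. The orange pot was later knocked about 30 mm off its pad while the arm was elsewhere, so I picked it up and put it back. In the last pictures both pots stand on the pads of their own colour, where the starting pots stood, to within a few mm.
- **Tiles:** Only two wet tiles were there, one blue and one orange. I first set the blue tile on the right blue lane, but backing the blade out there would have hit the green look-alike pot. I lifted it again and set it on the left lane. The top camera puts the blue tile about 2 mm from its lane's middle and the orange tile 2–3 mm from the left orange lane's middle. Both lie flat with the blade withdrawn.
- **Lifter:** It lies along the middle of its mat, within about 5 mm and 0.02 rad by camera.
- **Left alone:** The tile already drying reads the same position as at the start, within 0.5 mm. The cup, bowl, sponge and tape roll look unmoved. The gripper is open and clear of everything.
- **Disagreement:** The two cameras and the rail, stop and pad readings differed by 2–4 mm. That is within the 16–18 mm tolerances, and I cross-checked against the arm's own pose.

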